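# Weigh the packed travel case on the hand scale

### The job

Weigh the packed travel case with the hand scale: take the scale out of its holder, hook it under the middle of the case's handle and ease it up only until the case hangs level and still, just clear of the dresser, by no more than about a centimetre. Keep it hanging there for a second or two so the reading settles, then set the case gently back down where it stood, unhook it and hang the scale back in its hole in the holder. Don't yank the hook or press it onto the lid, don't touch the case with the fingers, and leave the things in the tray alone.

Things in the scene. Friction and masses are not known exactly. Their poses are not given: they have to be found in the camera images.
- scale_grip (a point): Centre of the black T handle bar of the hand scale (tubular spring balance, 140 g). Bar 16 mm thick (x), 64 mm long (y), 20 mm high. Below it: neck, round black cap 44 dia x 8 mm (top 24 mm below this point, underside 32 mm), aluminium housing 26 dia x 76 mm (lower end 108 mm below), then the hook. z is up along the scale, x points to the open side of the hook.
- scale_cap (a point): Centre of the underside of the scale's cap, 32 mm below the centre of the T bar; when hung away it lies on the holder's top plate.
- hook_seat (a point): Where the middle of a held 8 mm bar lies in the steel hook: on the scale's axis, 144 mm below the T bar's centre when unloaded, lower as the spring stretches. J of 4.5 mm round steel in the x-z plane: lowest point 9 mm below this point, tip at x = 9 mm reaching 3 mm above it, back at x = -9.5 mm. A bar along y goes in from the +x side 8 to 15 mm above this point.
- hook (a joint): Spring stretch of the scale (the reading), in m: 0 unloaded, growing as the hook is pulled down, stop at 0.068. 120 N per m, starting at about 0.1 N; a brass pointer on the housing's +x face follows it. A case of 0.25 to 0.75 kg stretches it 20 to 60 mm before it leaves the dresser.
- case_handle (a point): Middle of the bail handle on the packed hard-shell travel case (beige, 90 mm in x, 130 mm in y, flat lid 76 mm up, 0.25 to 0.75 kg, not known beforehand). Fixed 8 mm round bar along y, slightly arched, 74 mm between its legs; bar centre 108 mm above the underside of the feet, 32 mm above the lid. The hook can come in from either side (+x or -x).
- case_base (a point): Centre of the underside of the case's four feet (height 0 when it stands on the dresser). z is up out of the lid, y along the handle bar.
- case: The same travel case as a whole; origin at the centre of the underside of its feet.
- scale: The hand scale as a whole with its hook; origin on its axis at the housing's lower end.
- holder_hole (a point): Middle of the round 34 mm hole where the scale hangs by its cap, at the top face of the holder's plate, 136 mm above the dresser. Acacia hair-tool holder, fixed: plate 80 (x) x 150 (y) x 12 mm, open front and back; this hole is 35 mm to -y of its middle, a bigger empty 48 mm hole 35 mm to +y. Free below the hole down to 8 mm above the dresser.
- tray: Acacia tray, 170 mm (x) x 320 mm (y), rim 22 mm high, fixed on the dresser; origin at the centre of its underside.
- organizer: Empty clear pill organizer with seven flip tops, 34 x 150 x 23 mm, lying in the tray; origin at the centre of its underside.
- roller: Rose quartz facial roller with steel frame and handle, about 150 mm long, lying in the tray; origin under the middle of it.
- jar: White ceramic jar, 60 mm diameter, 53 mm high, in the tray; origin at the centre of its underside.
- mascara: Slim black mascara tube, 104 mm long, 14 mm thick, lying in the tray; origin at the centre of its underside.
Things that resemble listed ones, but are neither listed nor needed, are in the scene too. Of the things like the scale, leave any that is blue or red; of the rest the smaller one is meant.

How it is judged:
By the outcome, as a careful person would: the job done as asked, in the order asked, and still so for the second after the job is handed in, with the robot touching nothing.
It also fails if it takes over 70 s, if anything falls off the work surface, if the arm or the gripper's body presses on something with over 40 N, if the wrist force passes 120 N, or if a joint passes its speed limit or range.

### The arm

A 6-joint arm with a two-finger parallel gripper is mounted at the origin on the work surface. World frame = base frame: x ahead of the robot, y to its left, z up, the work surface at z = 0. Lengths are in m, angles in degrees, forces in N, time in s.
With the tool pointing down it reaches from about 0.375 to 0.9 m from the base axis. Payload 3.1 kg.
Tool frame: the origin (TCP) lies midway between the tips of the shut fingers; the grasp point (between the pads) lies 19 mm behind it; z points along the fingers, y is the direction in which the jaws open and shut (so a half turn about z gives the same grasp; the last joint's range is limited). The gripper opens to 87 mm and grips with 3 to 60 N. Pads are 19 mm wide; open, the fingers measure 117 mm over their backs; the gripper's body (75 mm by 190 mm) begins 51 mm behind the grasp point.
Start: joints at [58.7, 30.224, 82.088, -0, 67.689, -10.227], TCP at [0.225, 0.583, 0.223] pointing down, gripper open.
Joint ranges: [-176.69, 176.69], [-43.24, 126.21], [12.49, 139.97], [-82, 262], [0, 151.66], [-163.58, 163.58]. Speed limits (degrees/s): [159.86, 159.86, 180, 180, 180, 180].

### API

Orientations are given as a 3x3 rotation matrix whose columns are the frame's x, y, z axes.
In Python, from rig import bot, capture, get_calibration gives the robot as it stands.
- The arm moves only by the tool play_rows, never from a script. Its arguments are lists of equal length, an entry for each row: "fingers": the closure in counts, from 0 (fully open) to 255 (shut); "linear": the shift along the tool's x, y, z in mm, a list of three; "rot": the turn, a rotation vector about the tool's x, y, z in degrees, a list of three. A call has 1 to 20 rows; each row is the pose to reach, as a shift and turn from the pose commanded when the call began, along the tool's axes at that moment; what a row does not reach only later rows make up. A row lasts 1/10 s, in which the tool goes at most 50 mm and 8.59 degrees, less where a joint would pass 70% of its speed; a pose out of reach is approached as far as the arm can. A call with a gripper value outside its range is refused whole. The fingers move at their own pace and stop on an object; the grip force is fixed at half the most. Time passes only in rows, so rows that repeat a pose let the fingers close. It gives the time, the measured TCP pose, the force and the opening at its end, in the units of the state.
- bot.read_state(): the state, without advancing time (a new reading comes with each control period).
- capture(name): name is "scene" or "top"; returns the picture (480x640x3 uint8, red, green, blue); there is no depth.
- get_calibration(name): a dict with "vfov" (degrees; the focal length in pixels is half the picture's height over the tangent of half this angle, whatever the lens; pixels are square), "cx", "cy" (the principal point, pixels), "camera_from_world" (4x4, takes a point from world to camera coordinates). Camera axes: x right, y down, z forward; pixel columns grow to the right and rows downward; lengths in m; the calibration is good to about 2 mm. A picture is of the moment at which its call begins. get_calibration takes no time and is no camera call.
- bot.hand_in(): hands the job in, once; it reports no verdict.
The state is a dict: "time_s": time; "joint_positions": joint angles; "qvel": joint speeds; "tau": joint torques, N m; "position": TCP position; "tcp_rot": TCP orientation; "force": force on the tool from outside, world axes, zero at the start; "moment": the same for the moment, N m; "opening": opening from 0.0 (shut) to 1.0 (fully open).
Only numpy, scipy, OpenCV 4.12 (cv2) and the standard library are available. Lean on these libraries where they do the work, as an engineer would, in place of code of your own. Each camera call takes 0.05 s, during which the arm holds its last target.

## Working session

There is one attempt and no reset: what is moved stays moved. The work goes in short steps, Python scripts to look and compute and a tool call to move; the robot and the scene stay as the last step left them, time stands still between calls to the robot, and variables do not carry over. Pictures are saved under pics/ and viewed, and the job is handed in when it is done.

Besides the shell and the picture viewer there is one more tool, called after ">>>" as name(argument=value, ...) on one line, values as JSON. play_rows: Moves the arm, as the interface text tells. Its arguments: {"type":"object","properties":{"fingers":{"type":"array"},"linear":{"type":"array"},"rot":{"type":"array"}},"required":["fingers","linear","rot"]}

```bash
ls; mkdir -p pics
cat > h.py <<'E'
import numpy as np, cv2
from rig import bot, capture, get_calibration
def snap(cam,name):
    im=capture(cam); cv2.imwrite(f'pics/{name}.png',im[:,:,::-1]); return im
def K(cam):
    c=get_calibration(cam); f=240/np.tan(np.radians(c['vfov']/2)); return f,c['cx'],c['cy'],np.array(c['camera_from_world'])
def proj(cam,p):
    f,cx,cy,T=K(cam); q=T[:3,:3]@np.array(p)+T[:3,3]; return np.array([cx+f*q[0]/q[2],cy+f*q[1]/q[2]])
def ray(cam,uv):
    f,cx,cy,T=K(cam); d=T[:3,:3].T@np.array([(uv[0]-cx)/f,(uv[1]-cy)/f,1]); o=-T[:3,:3].T@T[:3,3]; return o,d
def atz(cam,uv,z):
    o,d=ray(cam,uv); return o+d*(z-o[2])/d[2]
def crop(src,name,x0,y0,x1,y1,s):
    im=cv2.imread(f'pics/{src}.png')[y0:y1,x0:x1]; cv2.imwrite(f'pics/{name}.png',cv2.resize(im,None,fx=s,fy=s,interpolation=cv2.INTER_CUBIC))
def tri(uv1,uv2):
    o1,d1=ray('scene',uv1);o2,d2=ray('top',uv2)
    A=np.stack([d1,-d2],1); s=np.linalg.lstsq(A,o2-o1,rcond=None)[0]
    a=o1+d1*s[0];b=o2+d2*s[1]; return (a+b)/2,np.linalg.norm(a-b)
E
python3 - <<'E'
from h import *
snap('scene','s0');snap('top','t0')
for c in('scene','top'):
    f,cx,cy,T=K(c);print(c,f,cx,cy,get_calibration(c).keys(),(-T[:3,:3].T@T[:3,3]).round(3));print(T.round(3))
s=bot.read_state();print(s)
E
```

```text
pics
scene 552.2413059797472 320.2843134112585 240.02440068857257 dict_keys(['vfov', 'cx', 'cy', 'camera_from_world']) [ 0.85  -0.625  1.058]
[[ 0.864  0.504  0.009 -0.429]
 [ 0.419 -0.708 -0.569 -0.197]
 [-0.28   0.495 -0.823  1.417]
 [ 0.     0.     0.     1.   ]]
top 435.1990968179037 327.0441592998373 238.93873922412834 dict_keys(['vfov', 'cx', 'cy', 'camera_from_world']) [ 0.408 -0.054  0.833]
[[ 0.001 -1.    -0.028 -0.031]
 [-0.987  0.003 -0.162  0.538]
 [ 0.162  0.028 -0.986  0.757]
 [ 0.     0.     0.     1.   ]]
{'time_s': 0.1, 'joint_positions': array([ 5.87000409e+01,  3.02733561e+01,  8.21501204e+01, -6.96226091e-04,
        6.76894402e+01, -1.02267465e+01]), 'qvel': array([ 0.03038427, -0.04562975, -0.11425858, -0.0298435 , -0.15029051,
        0.03134705]), 'tau': array([-4.89859485e-04, -4.40979767e+01, -1.77148551e+01,  6.35044347e-02,
        5.34470938e-02, -6.27234976e-05]), 'position': array([0.22434196, 0.58263107, 0.22166656]), 'tcp_rot': array([[-9.33123232e-01,  3.59555287e-01, -1.01424433e-03],
       [ 3.59556558e-01,  9.33121764e-01, -1.68978039e-03],
       [ 3.38843982e-04, -1.94145154e-03, -9.99998058e-01]]), 'force': array([ 0.66988334, -0.35271603, -0.74630658]), 'moment': array([ 0.06312991, -0.01463859,  0.02670978]), 'opening': 0.9992882730551884}
```

View pics/s0.png

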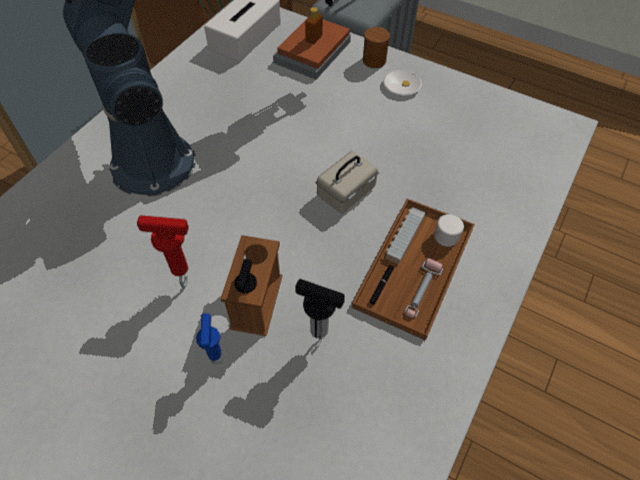

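View pics/t0.png

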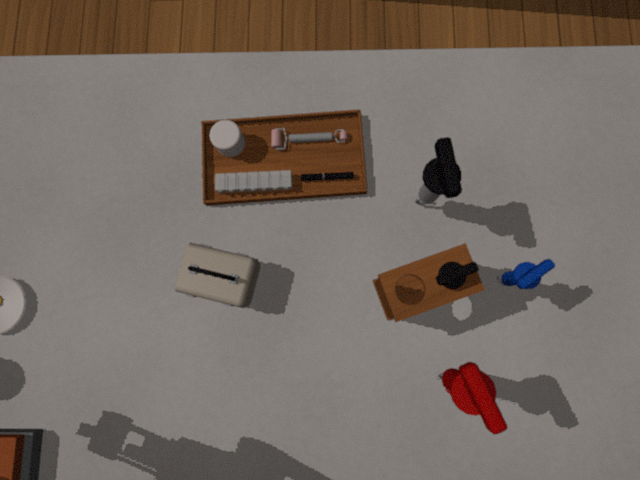

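The scene view shows the robot's black scale in the holder, at about (245,272) in scene and (458,275) in top. Decoys are a larger black one, a red and a blue. The case is at about (347,178) in scene and (217,275) in top. I'll enlarge these.

Run:
```python
from h import *
crop('s0','c1',200,220,350,345,5)
crop('s0','c2',300,140,400,215,7)
crop('t0','c3',360,225,500,330,5)
crop('t0','c4',160,230,270,315,7)
```

```text
(no output)
```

View pics/c1.png

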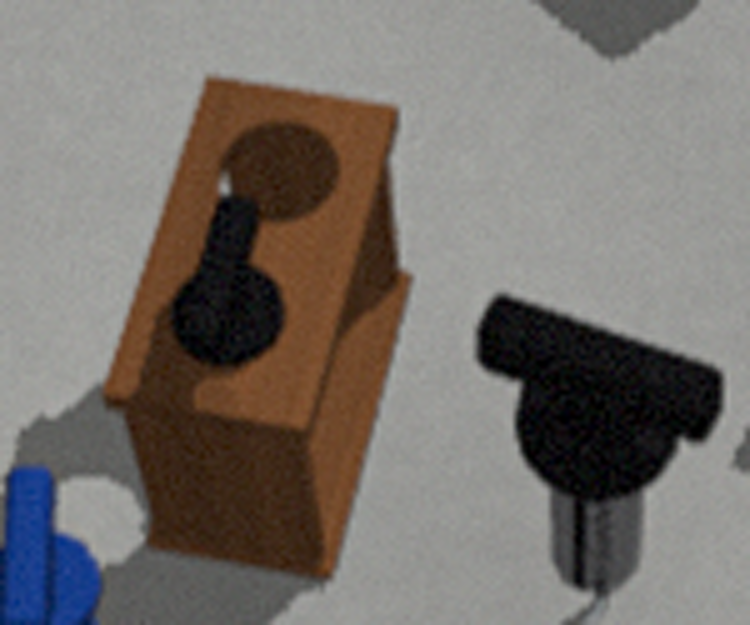

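View pics/c2.png

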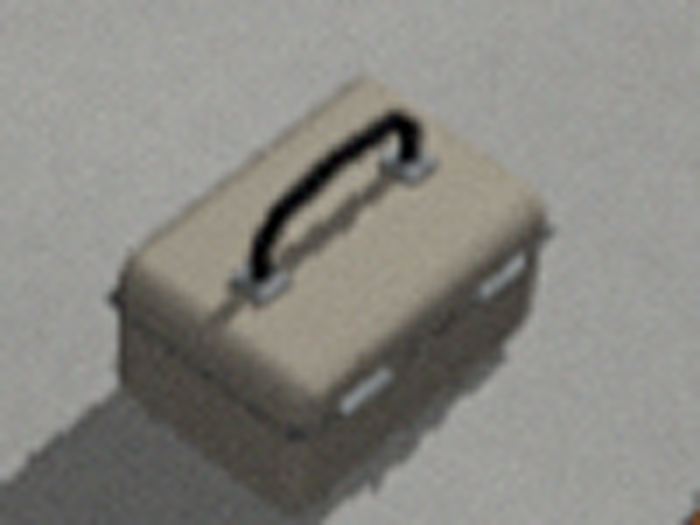

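View pics/c3.png

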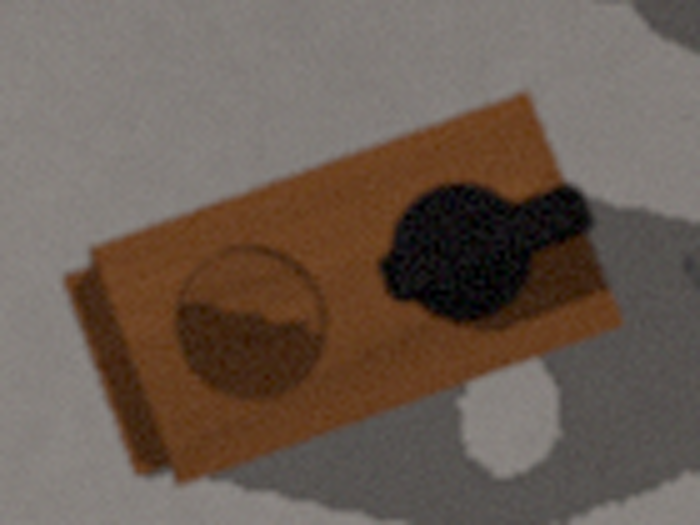

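View pics/c4.png

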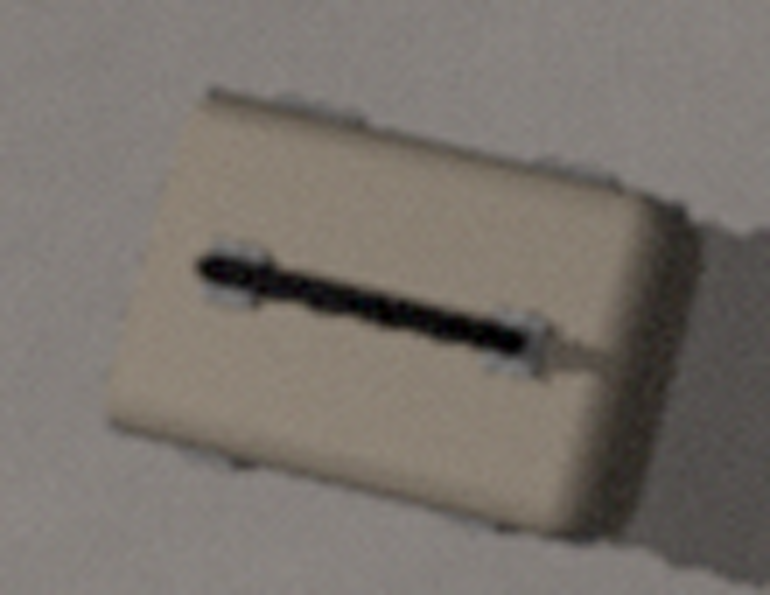

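Run:
```python
from h import *
t=lambda p,o,s:(np.array(p)/s+np.array(o))
ct=[t(p,(360,225),5) for p in [(92,247),(527,93),(620,323),(180,482)]]
cs=[t(p,(200,220),5) for p in [(208,78),(398,107),(308,432),(105,402)]]
A=[atz('top',u,.136) for u in ct]; B=[atz('scene',u,.136) for u in cs]
for n,X in(('top',A),('scene',B)):
    X=np.array(X);print(n,X.round(4).tolist(),X.mean(0).round(4)); print(np.linalg.norm(X-np.roll(X,-1,0),axis=1).round(4))
    print('angs',[np.degrees(np.arctan2(*(X[(i+1)%4]-X[i])[1::-1])).round(1) for i in range(4)])
# bar
e=[atz('top',t(p,(360,225),5),.168) for p in [(395,278),(578,210)]];print('bar top',np.round(e,4),np.mean(e,0).round(4), np.degrees(np.arctan2(*(e[1]-e[0])[1::-1])))
e=[atz('scene',t(p,(200,220),5),.172) for p in [(238,208),(205,325)]];print('bar scene',np.round(e,4),np.mean(e,0).round(4),np.degrees(np.arctan2(*(e[1]-e[0])[1::-1])))
print('cap top',atz('top',t((459,252),(360,225),5),.144),'scene',atz('scene',t((228,313),(200,220),5),.144))
# handle
ht=[t(p,(160,230),7) for p in [(205,268),(525,342)]]
print('handle top',[atz('top',u,.100).round(4) for u in ht], 'mid', atz('top',t((370,307),(160,230),7),.108))
hs=[t(p,(300,140),7) for p in [(262,235),(408,125)]]
print('handle sc',[atz('scene',u,.100).round(4) for u in hs],'mid', atz('scene',t((325,178),(300,140),7),.108))
for c in('top','scene'):
    pass
lid=[t(p,(160,230),7) for p in [(210,93),(640,190),(560,535),(108,425)]]
X=np.array([atz('top',u,.072) for u in lid]);print(X.round(4),X.mean(0))
```

```text
top [[0.4647, -0.1164, 0.136], [0.5141, -0.2567, 0.136], [0.4406, -0.2821, 0.136], [0.391, -0.1426, 0.136]] [ 0.4526 -0.1994  0.136 ]
[0.1487 0.0778 0.1481 0.0783]
angs [np.float64(-70.6), np.float64(-160.9), np.float64(109.6), np.float64(19.6)]
scene [[0.3925, -0.1429, 0.136], [0.4668, -0.1156, 0.136], [0.5175, -0.2571, 0.136], [0.4447, -0.2853, 0.136]] [ 0.4554 -0.2002  0.136 ]
[0.0792 0.1503 0.0781 0.1517]
angs [np.float64(20.2), np.float64(-70.3), np.float64(-158.8), np.float64(110.1)]
bar top [[ 0.4526 -0.2049  0.168 ]
 [ 0.4732 -0.2609  0.168 ]] [ 0.4629 -0.2329  0.168 ] -69.84657414481701
bar scene [[ 0.4547 -0.2055  0.172 ]
 [ 0.4732 -0.2539  0.172 ]] [ 0.464  -0.2297  0.172 ] -69.00667253261545
cap top [ 0.46237161 -0.23063563  0.144     ] scene [ 0.46584457 -0.23333094  0.144     ]
handle top [array([0.4785, 0.2018, 0.1   ]), array([0.4604, 0.1227, 0.1   ])] mid [0.46825419 0.15848221 0.108     ]
handle sc [array([0.464 , 0.1315, 0.1   ]), array([0.4823, 0.1993, 0.1   ])] mid [0.47293445 0.15752507 0.108     ]
[[0.526  0.2126 0.072 ]
 [0.5008 0.1015 0.072 ]
 [0.4145 0.1189 0.072 ]
 [0.4417 0.234  0.072 ]] [0.4707519  0.16676472 0.072     ]
```

```bash
cat >> h.py <<'E'
def goal(P,yaw,st=None):
    "P world TCP target, yaw = angle of tool y in world; prints linear/rot from now assuming tool down"
    s=bot.read_state(); R=s['tcp_rot']; ty=np.degrees(np.arctan2(R[1,1],R[0,1]))
    a=np.radians(ty); y=np.array([np.cos(a),np.sin(a),0]); z=np.array([0,0,-1.]); x=np.cross(y,z)
    d=(np.array(P)-s['position'])*1000
    print('lin',[round(float(d@v),1) for v in(x,y,z)],'rotz',round(-((yaw-ty+180)%360-180),2),'ty',round(ty,2))
E
python3 - <<'E'
from h import *
print('big',tri((320,293),(448,167)),tri((320,303),(438,176)))
print('blue',tri((205,325),(528,273)))
print('red',tri((163,227),(480,397)))
print('jar',tri((450,227),(227,136)))
goal((.5,.1,.30),40);goal((.4645,-.232,.25),20)
E
```

```text
big (array([ 0.61751226, -0.21438002,  0.21206546]), np.float64(0.0015170410910067043)) (array([ 0.6167571 , -0.21013958,  0.168183  ]), np.float64(0.0007345858020335035))
blue (array([ 0.46197692, -0.34601666,  0.15691938]), np.float64(0.007412026387743014))
red (array([ 0.29294997, -0.2428944 ,  0.21441517]), np.float64(0.00013956124147819813))
jar (array([0.73965633, 0.16217436, 0.04655989]), np.float64(0.0035843621255613554))
lin [-430.8, -351.2, -78.3] rotz 28.93 ty 68.93
lin [-517.0, -673.8, -28.3] rotz 48.93 ty 68.93
```

Run:
```python
from h import *
crop('s0','c5',280,265,370,345,7);crop('t0','c6',400,120,500,210,7)
print(atz('top',(452,192),.215),atz('top',(466,366),.215),atz('top',(452,192),.205))
# project body footprint corners at z .221
c=np.array([.4645,-.232]);u=np.array([np.cos(.349),np.sin(.349)]);v=np.array([-u[1],u[0]])
for a,b in((95,37.5),(95,-37.5),(-95,-37.5),(-95,37.5)):
    p=[*(c+u*a/1e3+v*b/1e3),.221];print(np.round(p,3),proj('top',p).round(0),proj('scene',p).round(0))
```

```text
[ 0.57799441 -0.21820047  0.215     ] [ 0.33328787 -0.2260904   0.215     ] [ 0.58075051 -0.22085514  0.205     ]
[ 0.541 -0.164  0.221] [416. 216.] [297. 251.]
[ 0.567 -0.235  0.221] [465. 198.] [288. 286.]
[ 0.388 -0.3    0.221] [520. 325.] [184. 269.]
[ 0.362 -0.229  0.221] [469. 344.] [196. 235.]
```

View pics/c5.png

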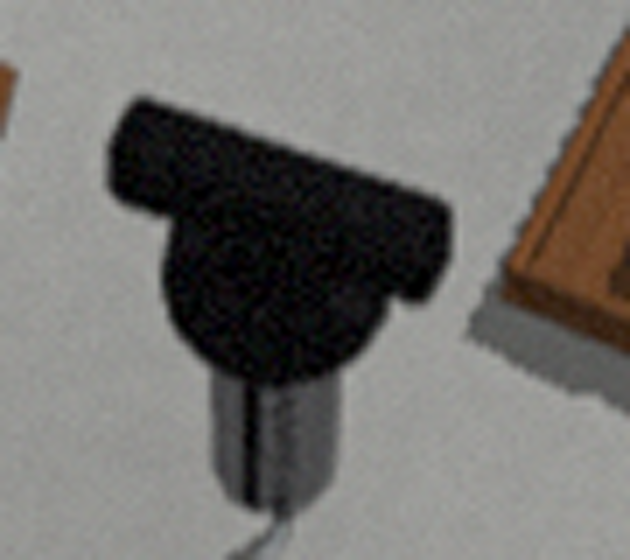

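View pics/c6.png

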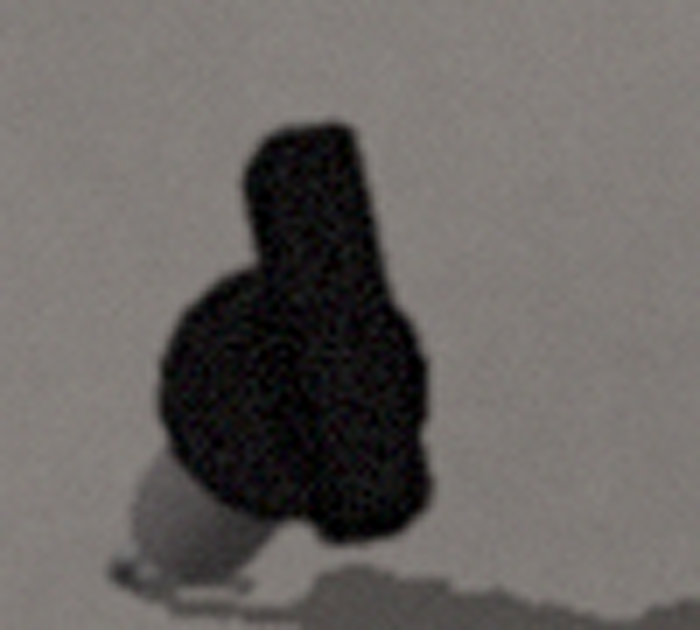

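>>> play_rows(fingers=[0,0,0,0,0,0,0,0,0,0,0,0,0,0,0,0,0,0,0,0], linear=[[-431,-351,-78],[-431,-351,-78],[-431,-351,-78],[-431,-351,-78],[-431,-351,-78],[-431,-351,-78],[-431,-351,-78],[-431,-351,-78],[-431,-351,-78],[-431,-351,-78],[-431,-351,-78],[-517,-674,-28],[-517,-674,-28],[-517,-674,-28],[-517,-674,-28],[-517,-674,-28],[-517,-674,-28],[-517,-674,-28],[-517,-674,-28],[-517,-674,-28]], rot=[[0,0,5],[0,0,10],[0,0,15],[0,0,20],[0,0,25],[0,0,29],[0,0,29],[0,0,29],[0,0,29],[0,0,29],[0,0,29],[0,0,35],[0,0,42],[0,0,49],[0,0,49],[0,0,49],[0,0,49],[0,0,49],[0,0,49],[0,0,49]])

```text
time_s: 2.1
position: [0.4641, -0.2322, 0.2498]
tcp_rot: [[-0.338, 0.941, -0.001], [0.941, 0.338, 0.002], [0.002, -0.001, -1.0]]
force: [0.3, 0.3, 0.0]
opening: 0.999
```

Run:
```python
from h import *
snap('top','t1');snap('scene','s1')
s=bot.read_state();print(s['time_s'],s['position'],s['tcp_rot'].round(4),s['joint_positions'].round(1),s['force'])
goal((.4645,-.232,.152),20)
crop('t1','c7',340,180,540,330,4)
```

```text
2.2 [ 0.46443511 -0.23040579  0.25031902] [[-3.413e-01  9.399e-01 -8.000e-04]
 [ 9.399e-01  3.413e-01  1.300e-03]
 [ 1.500e-03 -4.000e-04 -1.000e+00]] [-38.8  20.1  95.3   0.   64.7 -58.7] [ 0.45852961  0.41811249 -0.03994394]
lin [-1.5, -0.5, 98.3] rotz -0.04 ty 19.96
```

View pics/c7.png

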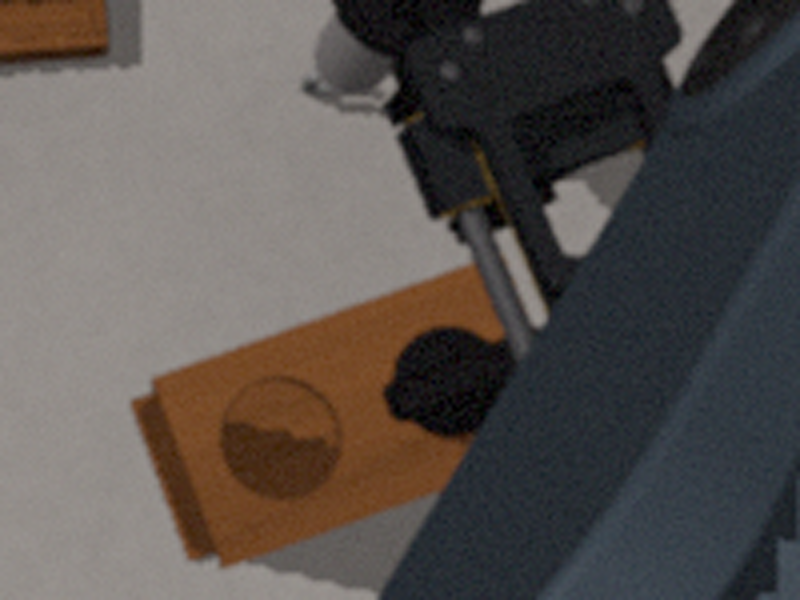

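View pics/s1.png

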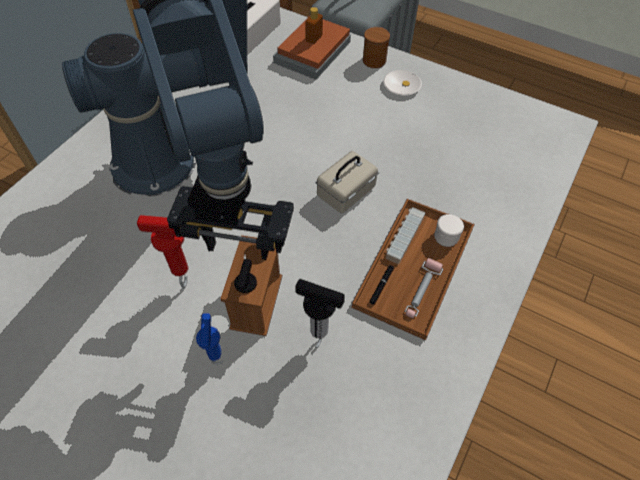

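>>> play_rows(fingers=[0,0,0,0,0,0], linear=[[0,0,25],[0,0,50],[0,0,75],[0,0,90],[0,0,99],[0,0,99]], rot=[[0,0,0],[0,0,0],[0,0,0],[0,0,0],[0,0,0],[0,0,0]])

```text
time_s: 2.8
position: [0.4645, -0.2299, 0.1509]
tcp_rot: [[-0.343, 0.939, -0.002], [0.939, 0.343, 0.002], [0.002, -0.001, -1.0]]
force: [0.5, -0.1, 0.6]
opening: 0.998
```

Run:
```python
from h import *
snap('top','t2');snap('scene','s2')
s=bot.read_state();print(s['time_s'],s['position'],s['force'])
crop('t2','c8',380,180,540,300,5)
crop('s2','c9',150,180,330,315,4)
```

```text
2.9 [ 0.46535419 -0.23113691  0.15219024] [-0.58282774 -0.16913421 -0.90746451]
```

View pics/c8.png

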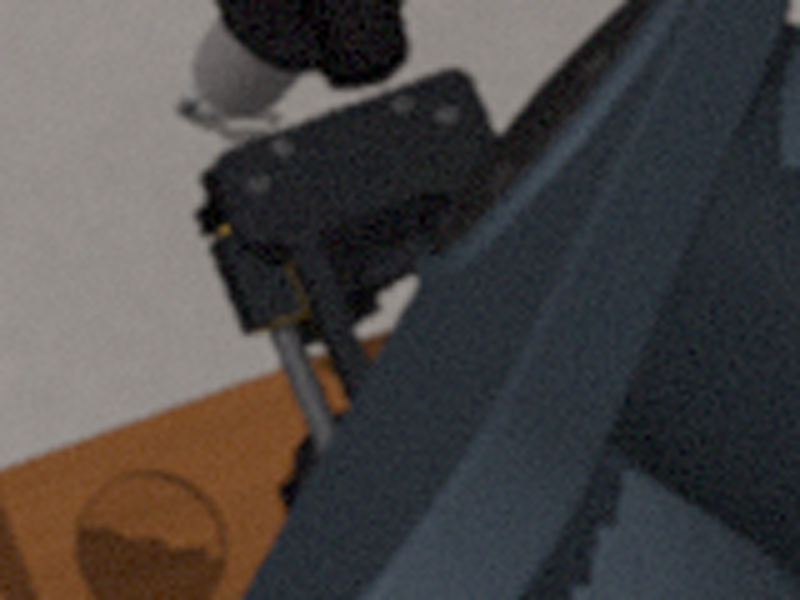

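View pics/c9.png

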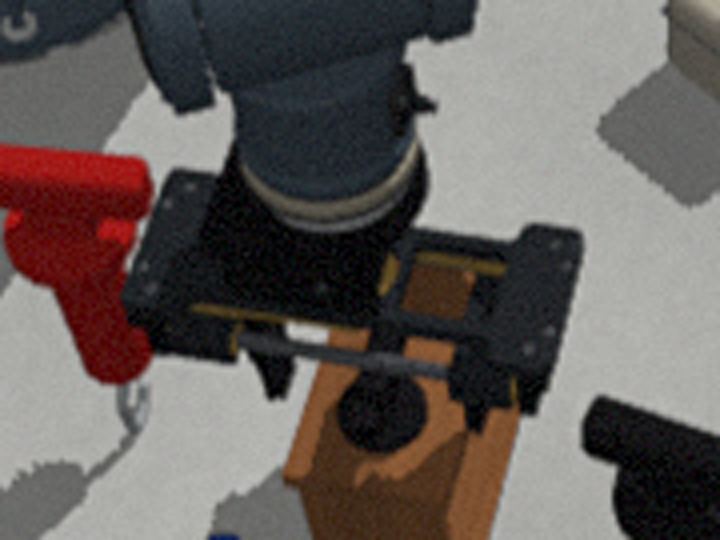

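>>> play_rows(fingers=[150,190,220,240,255,255,255,255,255,255,255], linear=[[0,0,0],[0,0,0],[0,0,0],[0,0,0],[0,0,0],[0,0,0],[0,0,0],[0,0,0],[0,0,0],[0,0,0],[0,0,0]], rot=[[0,0,0],[0,0,0],[0,0,0],[0,0,0],[0,0,0],[0,0,0],[0,0,0],[0,0,0],[0,0,0],[0,0,0],[0,0,0]])

```text
time_s: 4.0
position: [0.4649, -0.2317, 0.1515]
tcp_rot: [[-0.341, 0.94, 0.0], [0.94, 0.341, -0.0], [-0.0, 0.0, -1.0]]
force: [0.2, -0.4, -1.7]
opening: 0.178
```

>>> play_rows(fingers=[255,255,255,255,255,255,255,255,255,255], linear=[[0,0,-8],[0,0,-25],[0,0,-45],[0,0,-70],[0,0,-95],[0,0,-120],[0,0,-145],[0,0,-165],[0,0,-175],[0,0,-175]], rot=[[0,0,0],[0,0,0],[0,0,0],[0,0,0],[0,0,0],[0,0,0],[0,0,0],[0,0,0],[0,0,0],[0,0,0]])

```text
time_s: 5.0
position: [0.4652, -0.2319, 0.328]
tcp_rot: [[-0.341, 0.94, 0.002], [0.94, 0.341, -0.002], [-0.003, 0.002, -1.0]]
force: [-0.8, -0.8, -1.9]
opening: 0.182
```

Run:
```python
from h import *
snap('top','t3');snap('scene','s3')
s=bot.read_state();print(s['time_s'],s['position'],s['force'],s['opening'])
crop('t3','c10',380,160,540,280,5)
crop('s3','c11',150,120,330,300,4)
p=s['position'];
for z in(0,-.155+.019,-.144+.019): print(proj('scene',p+[0,0,z]),proj('top',p+[0,0,z]))
```

```text
5.1 [ 0.46416356 -0.2311575   0.32577175] [-0.77660405 -0.19182914 -1.11535695] 0.17844264710249744
[234.17333095 225.13205767] [492.05754133 261.34984065]
[242.97915848 268.76125281] [460.03590998 271.69105005]
[242.33958618 265.59243938] [462.11760315 271.01877871]
```

View pics/c10.png

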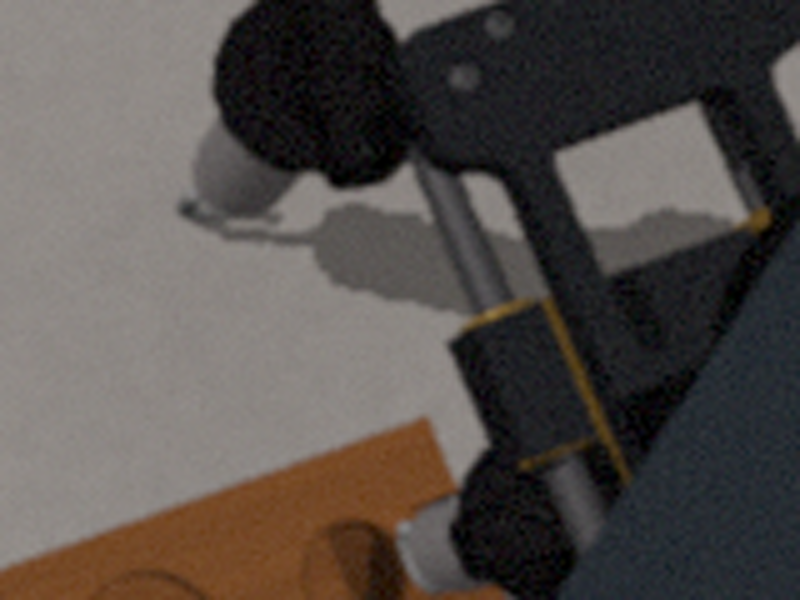

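View pics/c11.png

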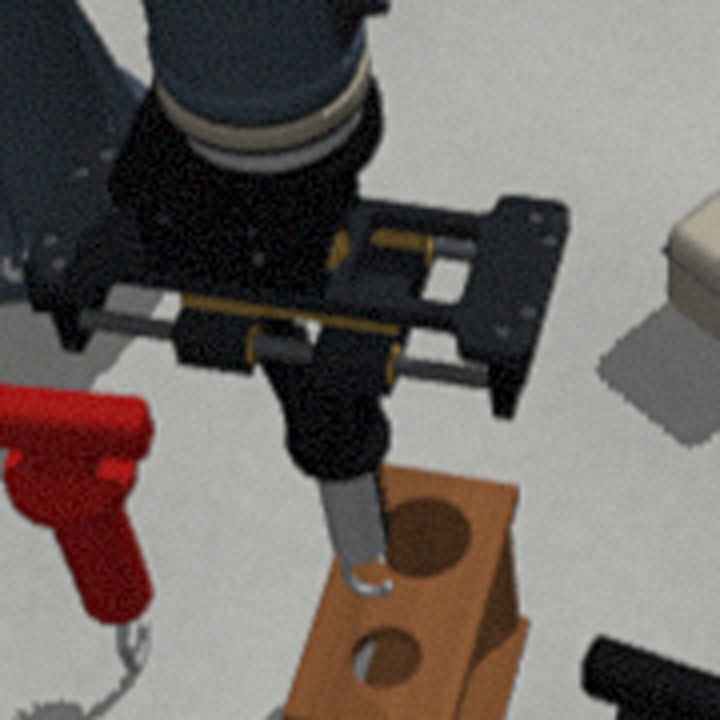

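Run:
```python
from h import *
a=np.radians(20);y=np.array([np.cos(a),np.sin(a),0]);z=np.array([0,0,-1.]);x=np.cross(y,z)
d=(np.array([.442,.170,.300])-[.465,-.2317,.3275])*1000
print([d@v for v in(x,y,z)])
```

```text
[np.float64(385.3409890661898), np.float64(115.7765612958452), np.float64(27.500000000000025)]
```

>>> play_rows(fingers=[255,255,255,255,255,255,255,255,255,255,255,255,255,255,255,255,255,255], linear=[[6,2,0],[20,6,2],[42,12,3],[70,21,5],[100,30,7],[130,39,9],[160,48,11],[190,57,13],[220,66,15],[250,75,17],[280,84,19],[310,93,21],[338,102,23],[360,108,25],[375,113,26],[383,115,27],[385,116,27.5],[385,116,27.5]], rot=[[0,0,1],[0,0,2],[0,0,4],[0,0,6],[0,0,8],[0,0,10],[0,0,13],[0,0,16],[0,0,19],[0,0,22],[0,0,25],[0,0,27],[0,0,29],[0,0,31],[0,0,32],[0,0,33],[0,0,33],[0,0,33]])

```text
time_s: 6.9
position: [0.4419, 0.1701, 0.2982]
tcp_rot: [[0.225, 0.974, -0.002], [0.974, -0.225, -0.0], [-0.001, -0.002, -1.0]]
force: [0.1, -0.4, -2.3]
opening: 0.186
```

Run:
```python
from h import *
snap('top','t4');snap('scene','s4')
s=bot.read_state();print(s['time_s'],s['position'],s['force'],s['opening'],s['tcp_rot'].round(3))
p=s['position']
for z in(0,-.153+.0165,): print(proj('scene',p+[0,0,z]),proj('top',p+[0,0,z]))
crop('t4','c12',150,180,310,300,5)
crop('s4','c13',260,80,400,220,5)
```

```text
7.0 [0.44235646 0.16951453 0.2986482 ] [ 0.00590714  0.69551863 -1.29746982] 0.1818788289751314 [[ 0.226  0.974 -0.001]
 [ 0.974 -0.226 -0.   ]
 [-0.001 -0.001 -1.   ]]
[340.61702151  92.76323626] [158.95849627 281.94260316]
[338.23422314 140.5059364 ] [195.02139815 287.67041125]
```

View pics/c12.png

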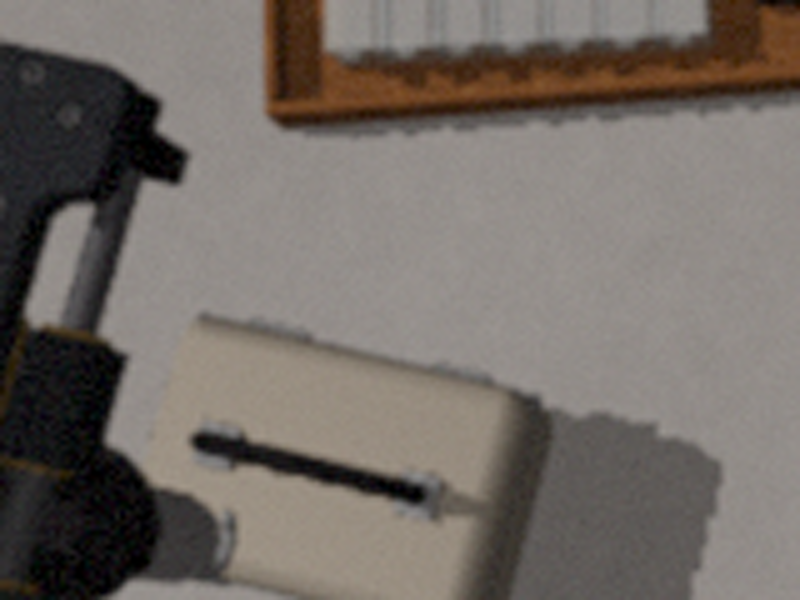

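View pics/c13.png

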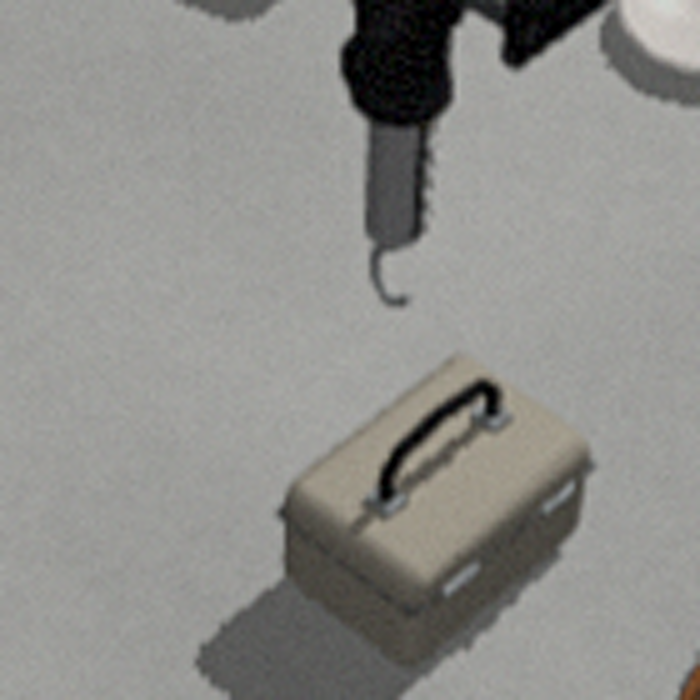

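>>> play_rows(fingers=[255,255,255,255,255,255,255,255], linear=[[0,0,8],[0,0,22],[0,0,38],[0,0,53],[0,0,64],[0,0,71],[0,0,74.5],[0,0,74.5]], rot=[[0,0,0],[0,0,0],[0,0,0],[0,0,0],[0,0,0],[0,0,0],[0,0,0],[0,0,0]])

```text
time_s: 7.8
position: [0.4426, 0.1698, 0.2243]
tcp_rot: [[0.226, 0.974, -0.0], [0.974, -0.226, -0.0], [-0.0, -0.0, -1.0]]
force: [0.2, 0.7, -1.1]
opening: 0.178
```

Run:
```python
from h import *
snap('top','t5');snap('scene','s5')
s=bot.read_state();print(s['time_s'],s['position'],s['force'],s['opening'])
p=s['position']
for z in(.0165-.153,): print(proj('scene',p+[0,0,z]),proj('top',p+[0,0,z]))
crop('t5','c14',160,220,260,310,8)
crop('s5','c15',290,120,390,220,7)
```

```text
7.9 [0.4430368  0.16991156 0.2249649 ] [-0.06170746 -0.8447895  -2.18296031] 0.1810356939975739
[337.45177666 162.86429751] [208.87196744 289.50516556]
```

View pics/c14.png

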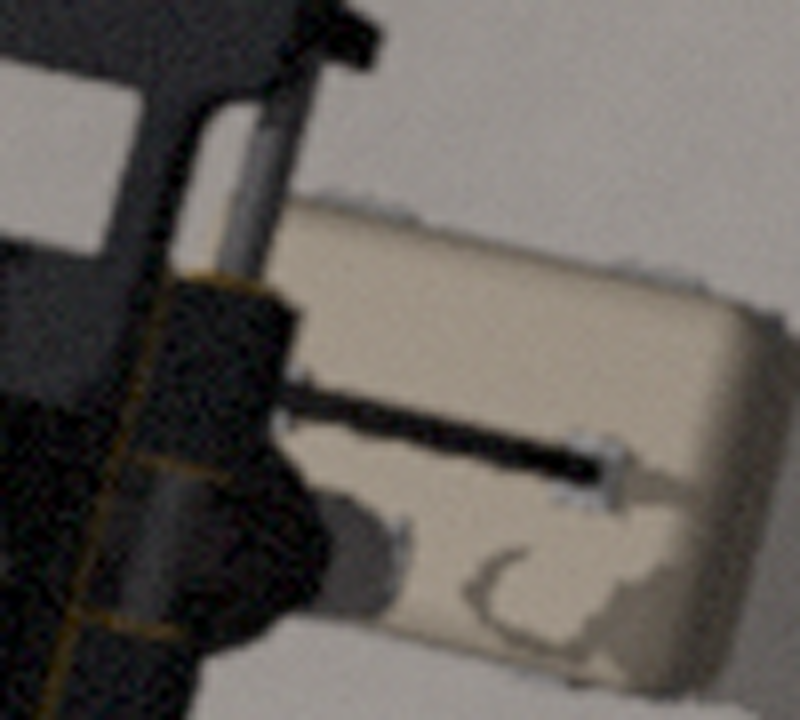

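View pics/c15.png

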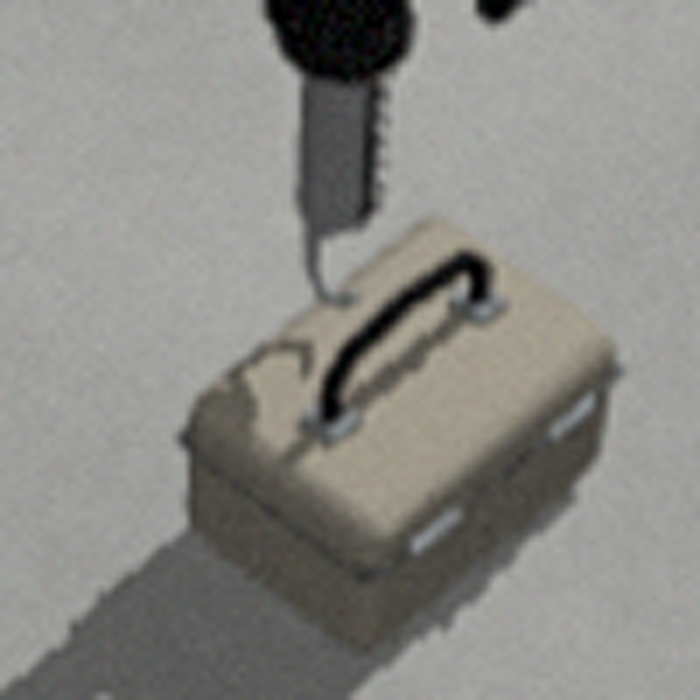

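Run:
```python
from h import *
s=bot.read_state();p=s['position']
for cam,U,o,k in (('top',[(232,273),(518,345)],(160,230),7),('scene',[(333,420),(480,300)],(290,120),7),('scene',[(262,285),(408,165)],(300,140),7)):
    q=[atz(cam,np.array(u)/k+o,.077) for u in U]; m=np.mean(q,0); print(cam,np.round(q,4).tolist(),m.round(4),np.linalg.norm(q[1]-q[0]),np.degrees(np.arctan2(*(q[1]-q[0])[1::-1])))
for cam in('top','scene'):
  for m in ((.471,.163),(.471,.166),(.468,.163)): print(cam,proj(cam,[*m,.108]),proj(cam,[*m,.077]))
# hook bottom biases
print(atz('scene',(337.9,162.6),p[2]+.0165-.153))
```

```text
top [[0.4794, 0.2029, 0.077], [0.4613, 0.1299, 0.077]] [0.4704 0.1664 0.077 ] 0.07514518180064961 -103.94335068837471
scene [[0.4648, 0.1325, 0.077], [0.4816, 0.2052, 0.077]] [0.4732 0.1688 0.077 ] 0.07462334900469661 76.92973392549342
scene [[0.4656, 0.1304, 0.077], [0.4821, 0.2028, 0.077]] [0.4738 0.1666 0.077 ] 0.0742683409049633 77.09690998194347
top [210.26310178 272.22797408] [215.44567213 273.76745542]
top [208.49355289 272.23025712] [213.74650512 273.76947706]
top [210.18317021 274.01151569] [215.37226334 275.48041345]
scene [346.83223617 163.59223409] [346.19385815 172.55921404]
scene [347.45414678 162.76375405] [346.80433645 171.73672494]
scene [345.6952127  163.09947364] [345.07948698 172.07031328]
[0.44353706 0.17118671 0.0884649 ]
```

>>> play_rows(fingers=[255,255,255,255,255,255,255,255], linear=[[3,2,0],[3,6,0],[3,11,0],[3,16,0],[3,21,0],[3,26,0],[3,29,0],[3,29,0]], rot=[[0,0,0],[0,0,0],[0,0,0],[0,0,0],[0,0,0],[0,0,0],[0,0,0],[0,0,0]])

```text
time_s: 8.7
position: [0.4721, 0.1661, 0.2245]
tcp_rot: [[0.227, 0.974, 0.0], [0.974, -0.227, 0.0], [0.0, 0.0, -1.0]]
force: [0.4, 0.2, -1.2]
opening: 0.176
```

Run:
```python
from h import *
snap('top','t6');snap('scene','s6')
s=bot.read_state();print(s['time_s'],s['position'],s['force'],s['opening'])
crop('t6','c16',180,240,240,300,10)
crop('s6','c17',310,130,380,190,10)
```

```text
8.8 [0.47134172 0.16616108 0.22443539] [ 0.26076505  0.04712367 -1.20632646] 0.18319684206317657
```

View pics/c16.png

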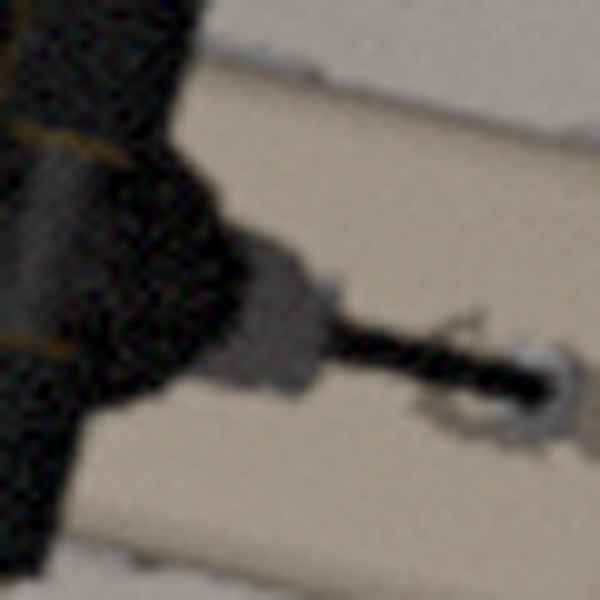

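View pics/c17.png

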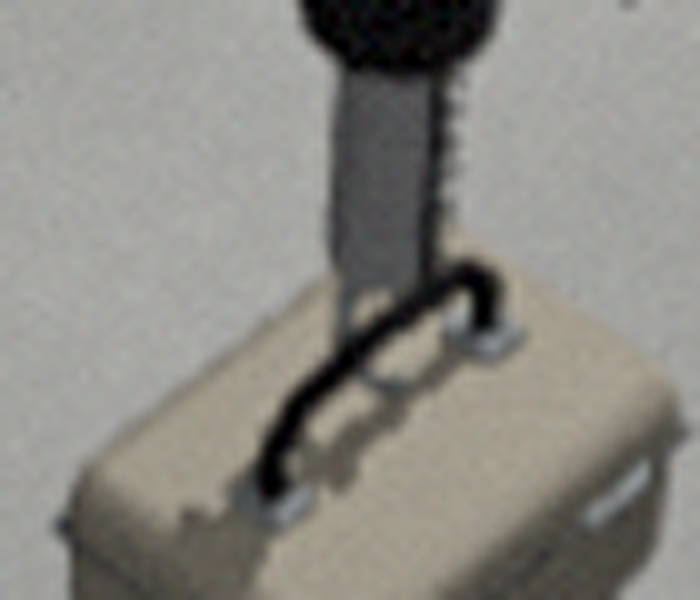

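>>> play_rows(fingers=[255,255,255,255,255,255,255,255,255,255,255,255,255,255], linear=[[0,0,-1],[0,0,-3],[0,0,-5],[0,0,-7],[0,0,-9],[0,0,-11],[0,0,-13],[0,0,-15],[0,0,-17],[0,0,-19],[0,0,-21],[0,0,-23],[0,0,-24],[0,0,-24]], rot=[[0,0,0],[0,0,0],[0,0,0],[0,0,0],[0,0,0],[0,0,0],[0,0,0],[0,0,0],[0,0,0],[0,0,0],[0,0,0],[0,0,0],[0,0,0],[0,0,0]])

```text
time_s: 10.2
position: [0.4715, 0.1662, 0.2486]
tcp_rot: [[0.226, 0.974, -0.0], [0.974, -0.226, -0.0], [-0.0, -0.0, -1.0]]
force: [-0.3, 0.2, -2.3]
opening: 0.182
```

```bash
cat >> h.py <<'E'
def track(src='s6',name=None,box=(355,165,382,200)):
    "subpixel shift of case patch vs reference scene image; averages frames; also prints force"
    ref=cv2.imread(f'pics/{src}.png'); r=[];F=[];P=[]
    for i in range(3):
        im=capture('scene')[:,:,::-1]; s=bot.read_state();F.append(s['force']);P.append(s['position'])
        x0,y0,x1,y1=box
        out=[]
        for b in (box,(315,180,345,212)):
            x0,y0,x1,y1=b
            a=np.float32(cv2.cvtColor(ref,cv2.COLOR_BGR2GRAY)[y0:y1,x0:x1]);c=np.float32(cv2.cvtColor(np.ascontiguousarray(im),cv2.COLOR_BGR2GRAY))
            W=np.eye(2,3,dtype=np.float32);W[0,2]=x0;W[1,2]=y0
            cc,W=cv2.findTransformECC(a,c,W,cv2.MOTION_TRANSLATION,(3,100,1e-5),None,3)
            out+= [W[0,2]-x0,W[1,2]-y0]
        r.append(out)
    print('shift right-edge u,v / front-left u,v',np.round(r,2).tolist())
    print('t',s['time_s'],'F',np.mean(F,0).round(2),'P',np.mean(P,0).round(4),'op',round(s['opening'],3))
    if name: cv2.imwrite(f'pics/{name}.png',im)
E
python3 - <<'E'
from h import *
track(name='s7')
crop('s7','c18',290,110,400,210,7)
E
```

```text
shift right-edge u,v / front-left u,v [[-0.009999999776482582, 0.0, -0.05000000074505806, -0.009999999776482582], [0.009999999776482582, 0.0, -0.03999999910593033, 0.029999999329447746], [0.019999999552965164, 0.029999999329447746, -0.05000000074505806, 0.009999999776482582]]
t 10.35 F [ 0.75 -0.31 -2.86] P [0.4714 0.1662 0.2485] op 0.179
```

View pics/c18.png

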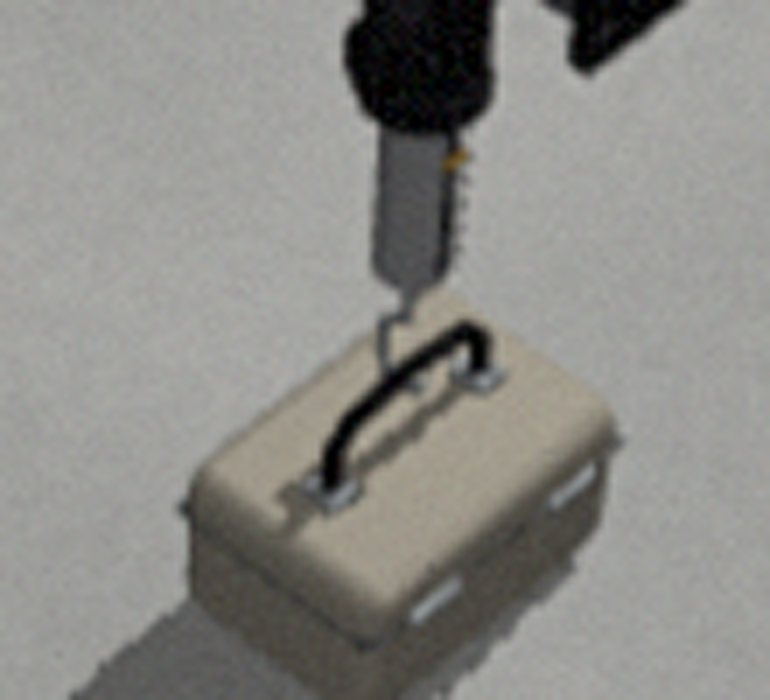

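>>> play_rows(fingers=[255,255,255,255,255,255,255], linear=[[0,0,-1],[0,0,-3],[0,0,-5],[0,0,-7],[0,0,-9],[0,0,-10],[0,0,-10]], rot=[[0,0,0],[0,0,0],[0,0,0],[0,0,0],[0,0,0],[0,0,0],[0,0,0]])

```text
time_s: 11.05
position: [0.4715, 0.1662, 0.2586]
tcp_rot: [[0.226, 0.974, -0.0], [0.974, -0.226, 0.0], [-0.0, -0.0, -1.0]]
force: [-0.7, -0.0, -4.6]
opening: 0.179
```

Run:
```python
from h import *
track(name='s8')
```

```text
shift right-edge u,v / front-left u,v [[0.019999999552965164, 0.019999999552965164, -0.03999999910593033, -0.009999999776482582], [0.0, 0.009999999776482582, -0.03999999910593033, -0.019999999552965164], [0.0, 0.05000000074505806, -0.05000000074505806, -0.009999999776482582]]
t 11.2 F [ 0.65 -0.21 -4.51] P [0.4714 0.1662 0.2585] op 0.183
```

>>> play_rows(fingers=[255,255,255,255,255], linear=[[0,0,-1],[0,0,-3],[0,0,-5],[0,0,-6],[0,0,-6]], rot=[[0,0,0],[0,0,0],[0,0,0],[0,0,0],[0,0,0]])

```text
time_s: 11.7
position: [0.4715, 0.1662, 0.2647]
tcp_rot: [[0.226, 0.974, 0.0], [0.974, -0.226, -0.0], [-0.0, 0.0, -1.0]]
force: [0.8, -0.3, -4.5]
opening: 0.18
```

Run:
```python
from h import *
track(name='s9')
```

```text
shift right-edge u,v / front-left u,v [[0.019999999552965164, 0.009999999776482582, -0.05000000074505806, 0.0], [-0.009999999776482582, 0.05000000074505806, -0.03999999910593033, -0.0], [0.029999999329447746, 0.029999999329447746, -0.019999999552965164, -0.0]]
t 11.85 F [ 0.38 -0.03 -4.71] P [0.4715 0.1662 0.2645] op 0.183
```

>>> play_rows(fingers=[255,255,255,255,255], linear=[[0,0,-1],[0,0,-3],[0,0,-5],[0,0,-6],[0,0,-6]], rot=[[0,0,0],[0,0,0],[0,0,0],[0,0,0],[0,0,0]])

```text
time_s: 12.35
position: [0.4715, 0.1662, 0.2707]
tcp_rot: [[0.226, 0.974, 0.0], [0.974, -0.226, -0.0], [-0.0, 0.0, -1.0]]
force: [-0.6, 0.1, -5.5]
opening: 0.181
```

Run:
```python
from h import *
track(name='s10')
```

```text
shift right-edge u,v / front-left u,v [[-0.0, 0.019999999552965164, -0.019999999552965164, 0.009999999776482582], [-0.009999999776482582, 0.03999999910593033, -0.05000000074505806, -0.0], [-0.009999999776482582, 0.029999999329447746, -0.03999999910593033, -0.0]]
t 12.5 F [ 0.41 -0.27 -5.9 ] P [0.4715 0.1662 0.2706] op 0.183
```

>>> play_rows(fingers=[255,255,255,255,255], linear=[[0,0,-1],[0,0,-3],[0,0,-5],[0,0,-6],[0,0,-6]], rot=[[0,0,0],[0,0,0],[0,0,0],[0,0,0],[0,0,0]])

```text
time_s: 13.0
position: [0.4717, 0.1662, 0.2768]
tcp_rot: [[0.226, 0.974, 0.001], [0.974, -0.226, -0.0], [0.0, 0.001, -1.0]]
force: [-0.6, -0.6, -6.1]
opening: 0.183
```

Run:
```python
from h import *
track(name='s11')
```

```text
shift right-edge u,v / front-left u,v [[-0.23999999463558197, 0.4399999976158142, -0.4399999976158142, -0.7699999809265137], [-0.23000000417232513, 0.4000000059604645, -0.4399999976158142, -0.8299999833106995], [-0.25, 0.3400000035762787, -0.49000000953674316, -0.8700000047683716]]
t 13.15 F [-0.28 -0.15 -6.27] P [0.4715 0.1662 0.2766] op 0.183
```

Run:
```python
from h import *
track(name='s12');snap('top','t12')
crop('s12','c19',290,110,400,210,7)
crop('t12','c20',160,230,270,315,7)
for n in ('s6','s12'): crop(n,n+'b',300,150,390,215,8)
```

```text
shift right-edge u,v / front-left u,v [[-0.28999999165534973, 0.3400000035762787, -0.5299999713897705, -0.8500000238418579], [-0.20000000298023224, 0.3199999928474426, -0.5400000214576721, -0.7799999713897705], [-0.1599999964237213, 0.41999998688697815, -0.5400000214576721, -0.8100000023841858]]
t 13.3 F [ 0.06 -0.37 -6.21] P [0.4714 0.1662 0.2765] op 0.179
```

View pics/c19.png

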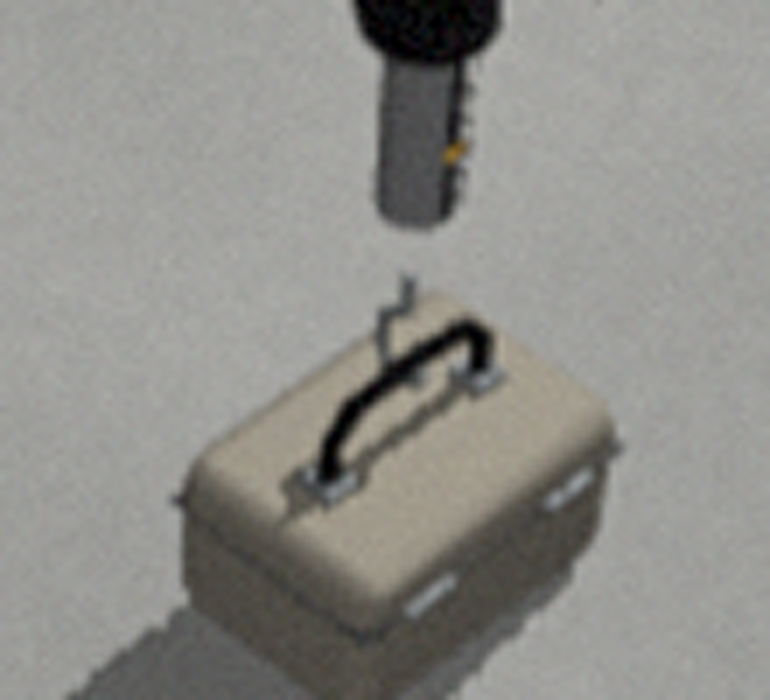

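View pics/c20.png

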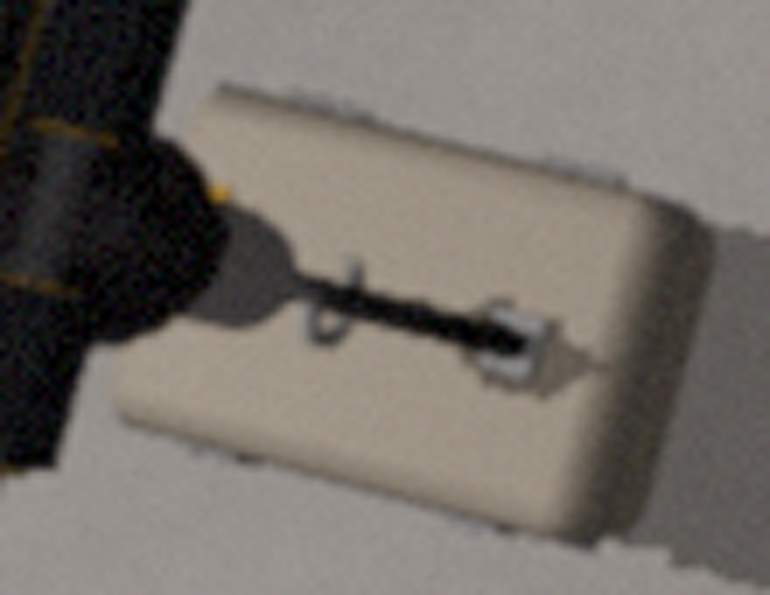

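View pics/s6b.png

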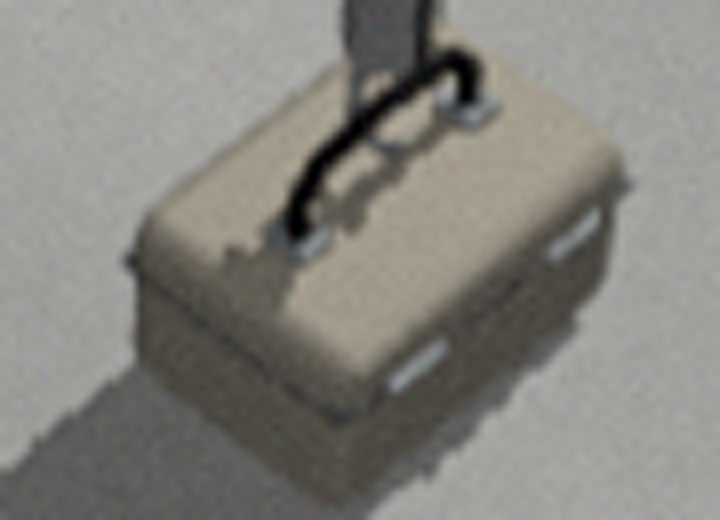

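View pics/s12b.png

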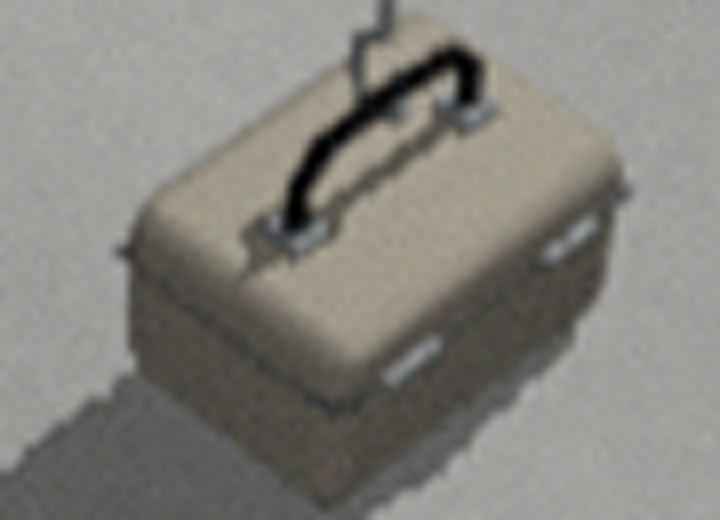

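```bash
cat > pose.py <<'E'
from h import *
from scipy.optimize import least_squares
from scipy.spatial.transform import Rotation as Ro
C0=np.array([.4717,.1663,0]);A=np.radians(-13);R0=np.array([[np.cos(A),-np.sin(A),0],[np.sin(A),np.cos(A),0],[0,0,1]])
def surf(cam,uv):
    "intersect ray with case box; returns local point or None"
    o,d=ray(cam,uv);o=R0.T@(o-C0);d=R0.T@d
    best=None
    for ax,val in((2,.076),(0,.045),(0,-.045),(1,-.065),(1,.065)):
        if abs(d[ax])<1e-6: continue
        t=(val-o[ax])/d[ax]; p=o+d*t
        if abs(p[0])<=.0451 and abs(p[1])<=.0651 and .005<p[2]<=.0761 and (best is None or t<best[0]): best=(t,p)
    return None if best is None else best[1]
def gray(l): return np.mean([cv2.cvtColor(np.ascontiguousarray(i),cv2.COLOR_BGR2GRAY).astype(float) for i in l],0).astype(np.uint8)
def casepose(refs,n=3,save=None,verbose=True):
    """refs: list of scene ref pngs (case at rest)"""
    ref=gray([cv2.imread(f'pics/{r}.png') for r in refs])
    ims=[capture('scene')[:,:,::-1] for _ in range(n)]; cur=gray(ims)
    if save: cv2.imwrite(f'pics/{save}.png',ims[-1])
    pts=[];L=[]
    for v in range(150,216,3):
        for u in range(312,384,3):
            p=surf('scene',(u,v))
            if p is None: continue
            if p[2]>.0755 and abs(p[0])<.022 : continue   # handle/hook/shadow band
            if p[2]>.0755 and p[0]<-.0 and True: continue
            pts.append((u,v));L.append(p)
    pts=np.float32(pts).reshape(-1,1,2);L=np.array(L)
    q,st,err=cv2.calcOpticalFlowPyrLK(ref,cur,pts,None,winSize=(11,11),maxLevel=1,minEigThreshold=4e-3)
    b,st2,_=cv2.calcOpticalFlowPyrLK(cur,ref,q,None,winSize=(11,11),maxLevel=1,minEigThreshold=4e-3)
    ok=(st.ravel()==1)&(st2.ravel()==1)&(np.linalg.norm((b-pts).reshape(-1,2),axis=1)<.3)
    pts=pts.reshape(-1,2)[ok];q=q.reshape(-1,2)[ok];L=L[ok];fl=q-pts
    f,cx,cy,T=K('scene')
    def pr(x):
        w=(Ro.from_rotvec(x[3:]).apply(L)+x[:3])@R0.T+C0
        c=w@T[:3,:3].T+T[:3,3]; return np.c_[cx+f*c[:,0]/c[:,2],cy+f*c[:,1]/c[:,2]]
    p0=pr(np.zeros(6))
    r=least_squares(lambda x:np.r_[(pr(x)-p0-fl).ravel(),],np.zeros(6),loss='soft_l1',f_scale=.15,x_scale=[.001]*3+[.02]*3)
    x=r.x; cov=np.linalg.inv(r.jac.T@r.jac)*.15**2
    s=bot.read_state()
    if verbose:
        print('n',len(L),'shift mm',(x[:3]*1e3).round(2),'rot deg',np.degrees(x[3:]).round(2),'rms',np.sqrt(np.mean((pr(x)-p0-fl)**2)).round(3),'sd',(np.sqrt(np.diag(cov))*[1e3]*1).round(2)[:3],np.degrees(np.sqrt(np.diag(cov))[3:]).round(2))
        feet=np.array([[.035,.055,0],[.035,-.055,0],[-.035,.055,0],[-.035,-.055,0]]);w=Ro.from_rotvec(x[3:]).apply(feet)+x[:3]
        print('feet z mm ++ +- -+ --',(w[:,2]*1e3).round(2)); print('t',s['time_s'],'F',s['force'].round(2),'P',s['position'].round(4),'op',round(s['opening'],3))
    return x
E
python3 - <<'E'
from pose import *
import pose
# test: static
refs=['s7','s8','s9']
for nm in ('s10','s11','s12'):
    im=cv2.imread(f'pics/{nm}.png'); pose.capture=lambda c:im[:,:,::-1]
    print(nm); casepose(refs,1)
E
```

```text
s10
n 119 shift mm [-0.21  0.2  -0.35] rot deg [ 0.05  0.03 -0.02] rms 0.05 sd [0.36 0.49 0.69] [0.07 0.08 0.06]
feet z mm ++ +- -+ -- [-0.32 -0.42 -0.28 -0.38]
t 13.35 F [ 0.18 -0.7  -6.91] P [0.4715 0.1662 0.2765] op 0.178
s11
n 97 shift mm [ 3.85 -6.54  4.04] rot deg [-2.79 -1.95  0.09] rms 0.431 sd [0.59 0.81 1.08] [0.12 0.15 0.09]
feet z mm ++ +- -+ -- [2.55 7.91 0.17 5.53]
t 13.35 F [ 0.18 -0.7  -6.91] P [0.4715 0.1662 0.2765] op 0.178
s12
n 104 shift mm [ 2.97 -4.53  1.76] rot deg [-2.33 -2.23 -0.56] rms 0.386 sd [0.59 0.82 1.11] [0.11 0.15 0.09]
feet z mm ++ +- -+ -- [ 0.9   5.36 -1.84  2.61]
t 13.35 F [ 0.18 -0.7  -6.91] P [0.4715 0.1662 0.2765] op 0.178
```

>>> play_rows(fingers=[255,255,255,255,255], linear=[[0,0,-1],[0,0,-2],[0,0,-3],[0,0,-3],[0,0,-3]], rot=[[0,0,0],[0,0,0],[0,0,0],[0,0,0],[0,0,0]])

```text
time_s: 13.85
position: [0.4716, 0.1662, 0.2796]
tcp_rot: [[0.226, 0.974, 0.0], [0.974, -0.226, -0.0], [0.0, 0.0, -1.0]]
force: [-0.1, -0.5, -7.2]
opening: 0.177
```

Run:
```python
from pose import *
casepose(['s7','s8','s9'],3,'s13');casepose(['s7','s8','s9'],3,'s14');snap('top','t14')
crop('s14','s14b',300,150,390,215,8)
crop('t14','t14b',160,230,270,315,7)
```

```text
n 88 shift mm [ 3.19 -5.47  5.87] rot deg [-2.61 -1.87 -0.39] rms 0.489 sd [0.81 1.08 1.36] [0.15 0.24 0.12]
feet z mm ++ +- -+ -- [4.52 9.51 2.23 7.22]
t 14.0 F [-0.88 -0.37 -5.9 ] P [0.4715 0.1662 0.2795] op 0.184
n 86 shift mm [ 2.56 -4.93  5.89] rot deg [-2.39 -1.45 -0.66] rms 0.501 sd [0.89 1.21 1.52] [0.16 0.23 0.12]
feet z mm ++ +- -+ -- [4.51 9.07 2.72 7.28]
t 14.15 F [ 0.54  0.24 -6.21] P [0.4715 0.1662 0.2795] op 0.182
```

View pics/s14b.png

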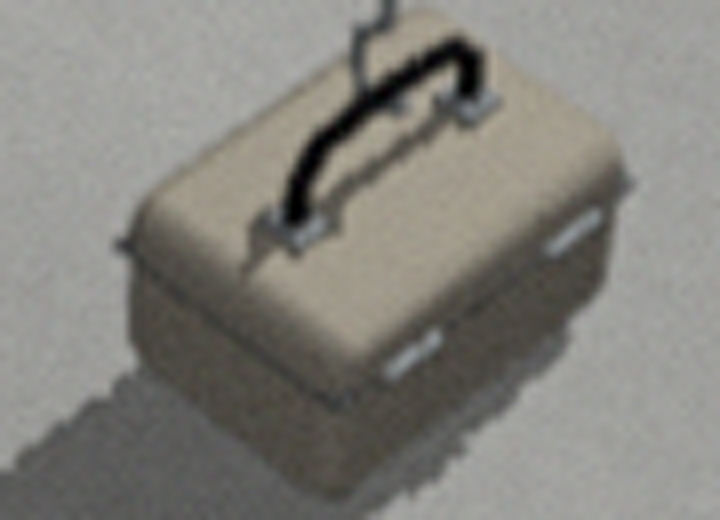

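View pics/t14b.png

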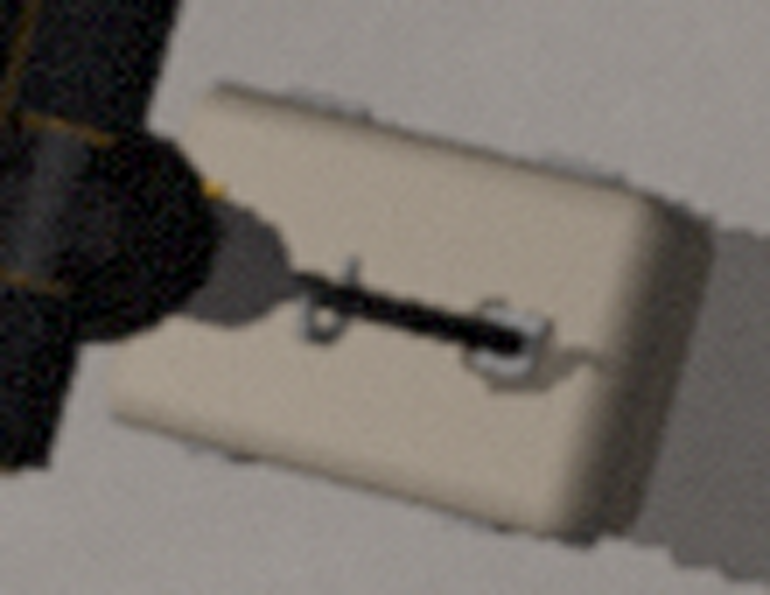

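```bash
cat > ref.py <<'E'
from pose import *
import pose
# local 3D pts (approx), name, patch center in s6 scene px
def fit(a,b):
    a=np.array(a,float)/8+[300,150];b=np.array(b,float)/8+[300,150]
    L=np.array([[0,-.037,.077],[0,.037,.077],[.046,-.04,.062],[.046,.035,.062],[-.047,-.064,.055],[.047,.064,.055],[.045,-.065,.055]])
    f,cx,cy,T=K('scene')
    def pr(x):
        w=(Ro.from_rotvec(x[3:]).apply(L)+x[:3])@R0.T+C0
        c=w@T[:3,:3].T+T[:3,3]; return np.c_[cx+f*c[:,0]/c[:,2],cy+f*c[:,1]/c[:,2]]
    p0=pr(np.zeros(6)); print((p0-a).round(1).tolist())
    r=least_squares(lambda x:(pr(x)-p0-(b-a)).ravel(),np.zeros(6),x_scale=[.001]*3+[.02]*3)
    print((r.x[:3]*1e3).round(2),np.degrees(r.x[3:]).round(2),(pr(r.x)-p0-(b-a)).round(2).tolist())
    cov=np.linalg.inv(r.jac.T@r.jac)*.15**2;print('sd',(np.sqrt(np.diag(cov))[:3]*1e3).round(2),np.degrees(np.sqrt(np.diag(cov))[3:]).round(2))
if __name__=='__main__':
    fit([(300,240),(468,105),(418,367),(575,235),(130,262),(627,185),(337,415)],[(302,227),(468,103),(413,357),(575,232),(122,245),(625,182),(338,402)])
E
python3 ref.py
```

```text
[[-0.9, 0.4], [-1.1, 0.2], [-2.1, -0.1], [-0.8, -1.3], [-2.2, -0.4], [0.5, 0.5], [0.4, 1.7]]
[ 2.99 -9.45 11.92] [-3.05  0.77  0.26] [[-0.25, -0.08], [-0.01, -0.53], [0.54, -0.05], [-0.13, -0.04], [0.29, 0.16], [-0.06, 0.4], [-0.37, 0.13]]
sd [1.72 2.36 3.  ] [0.35 0.4  0.22]
```

>>> play_rows(fingers=[255,255,255,255,255,255,255,255,255,255,255,255,255,255,255,255,255,255,255,255], linear=[[0,0,1],[0,0,2],[0,0,3],[0,0,4],[0,0,5],[0,0,6],[0,0,7],[0,0,8.5],[0,0,11],[0,0,14],[0,0,18],[0,0,22],[0,0,26],[0,0,30],[0,0,34],[0,0,38],[0,0,42],[0,0,46],[0,0,48],[0,0,48]], rot=[[0,0,0],[0,0,0],[0,0,0],[0,0,0],[0,0,0],[0,0,0],[0,0,0],[0,0,0],[0,0,0],[0,0,0],[0,0,0],[0,0,0],[0,0,0],[0,0,0],[0,0,0],[0,0,0],[0,0,0],[0,0,0],[0,0,0],[0,0,0]])

```text
time_s: 16.2
position: [0.4709, 0.1664, 0.2312]
tcp_rot: [[0.226, 0.974, -0.002], [0.974, -0.226, 0.0], [0.0, -0.002, -1.0]]
force: [0.6, -0.1, -2.3]
opening: 0.178
```

Run:
```python
from pose import *
casepose(['s7','s8','s9'],3,'s15');snap('top','t15')
crop('s15','s15b',300,130,390,215,8)
crop('t15','t15b',160,230,270,315,7)
```

```text
n 103 shift mm [ 1.61 -3.54 -1.83] rot deg [-0.11 -0.24 -0.67] rms 0.187 sd [0.46 0.63 0.89] [0.1  0.11 0.07]
feet z mm ++ +- -+ -- [-1.79 -1.59 -2.08 -1.88]
t 16.35 F [ 0.12 -0.21 -1.71] P [0.4714 0.1664 0.2316] op 0.183
```

View pics/s15b.png

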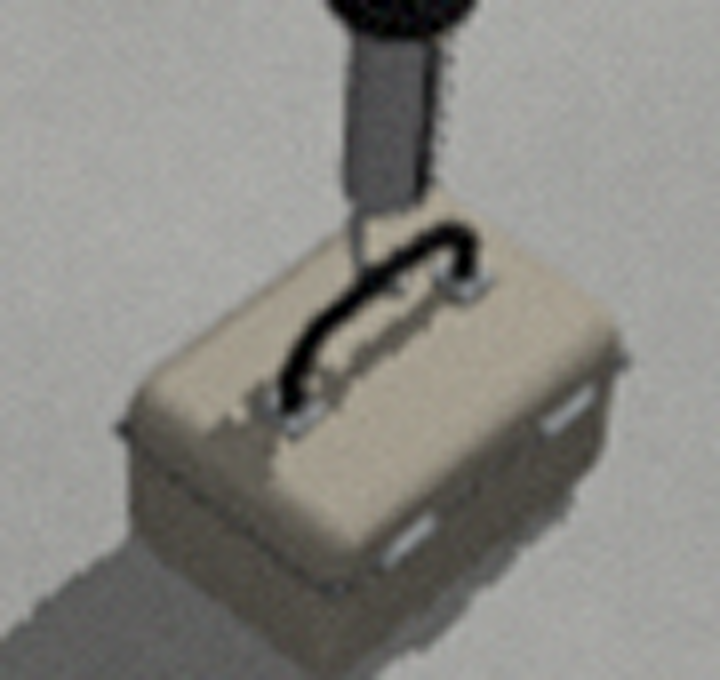

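View pics/t15b.png

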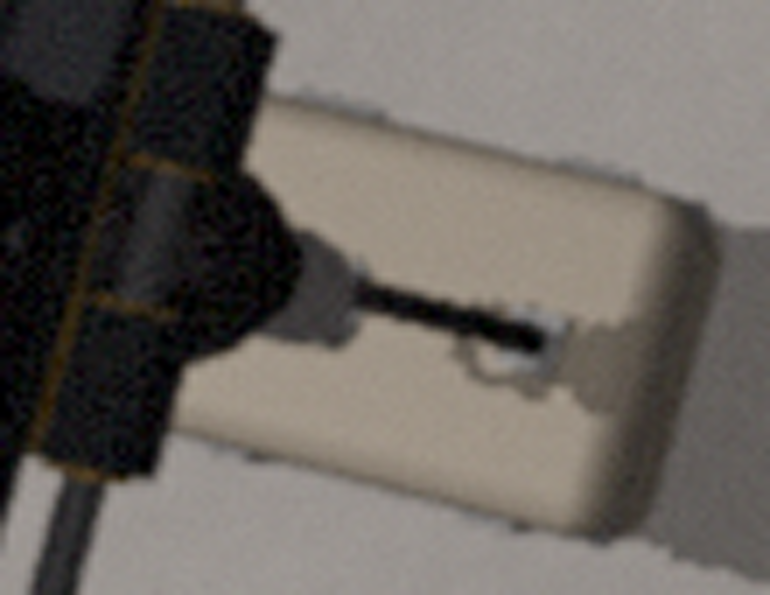

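```bash
cat >> pose.py <<'E'
def planar(refs,curs):
    ref=gray([cv2.imread(f'pics/{r}.png') for r in refs]);cur=gray([cv2.imread(f'pics/{r}.png') for r in curs])
    pts=[];L=[]
    for v in range(150,216,2):
        for u in range(312,384,2):
            p=surf('scene',(u,v))
            if p is None or (p[2]>.0755 and p[0]<.022): continue
            pts.append((u,v));L.append(p)
    pts=np.float32(pts).reshape(-1,1,2);L=np.array(L)
    q,st,_=cv2.calcOpticalFlowPyrLK(ref,cur,pts,None,winSize=(15,15),maxLevel=2,minEigThreshold=4e-3)
    b,st2,_=cv2.calcOpticalFlowPyrLK(cur,ref,q,None,winSize=(15,15),maxLevel=2,minEigThreshold=4e-3)
    ok=(st.ravel()==1)&(st2.ravel()==1)&(np.linalg.norm((b-pts).reshape(-1,2),axis=1)<.3)
    L=L[ok];fl=(q-pts).reshape(-1,2)[ok];f,cx,cy,T=K('scene')
    def pr(x):
        w=(Ro.from_rotvec([0,0,x[2]]).apply(L)+[x[0],x[1],0])@R0.T+C0
        c=w@T[:3,:3].T+T[:3,3]; return np.c_[cx+f*c[:,0]/c[:,2],cy+f*c[:,1]/c[:,2]]
    p0=pr(np.zeros(3));r=least_squares(lambda x:(pr(x)-p0-fl).ravel(),np.zeros(3),loss='soft_l1',f_scale=.15,x_scale=[.001,.001,.02])
    print('planar, case axes mm',(r.x[:2]*1e3).round(2),'yaw',np.degrees(r.x[2]).round(2),'rms',np.sqrt(np.mean((pr(r.x)-p0-fl)**2)).round(3),'world',(R0[:2,:2]@r.x[:2]*1e3).round(2))
E
python3 - <<'E'
from pose import *
planar(['s7','s8','s9'],['s10']);planar(['s7','s8','s9'],['s15'])
E
```

```text
planar, case axes mm [ 0.01 -0.09] yaw -0.02 rms 0.043 world [-0.01 -0.09]
planar, case axes mm [ 2.27 -4.51] yaw -0.55 rms 0.293 world [ 1.19 -4.9 ]
```

>>> play_rows(fingers=[255,255,255,255,255,255,255,255,255,255,255,255,255,255,255,255,255,255], linear=[[-1,0,-1],[-1,0,-4],[-1,0,-8],[-1,0,-12],[-1,0,-16],[-1,0,-20],[-1,0,-24],[-1,0,-28],[-1,0,-32],[-1,0,-35],[-1,0,-37],[-1,0,-39],[-1,0,-41],[-1,0,-42],[-1,0,-43],[-1,0,-44],[-1,0,-45],[-1,0,-45]], rot=[[0,0,0],[0,0,0],[0,0,0],[0,0,0],[0,0,0],[0,0,0],[0,0,0],[0,0,0],[0,0,0],[0,0,0],[0,0,0],[0,0,0],[0,0,0],[0,0,0],[0,0,0],[0,0,0],[0,0,0],[0,0,0]])

```text
time_s: 18.2
position: [0.4714, 0.1652, 0.2767]
tcp_rot: [[0.226, 0.974, 0.0], [0.974, -0.226, 0.0], [0.0, 0.0, -1.0]]
force: [0.2, 0.5, -6.3]
opening: 0.181
```

Run:
```python
from pose import *
casepose(['s15'],3,'s16');snap('top','t16')
planar(['s15'],['s16'])
crop('s16','s16b',300,130,390,215,8)
```

```text
n 98 shift mm [ 3.66 -0.04  5.87] rot deg [ 0.61 -1.85  0.27] rms 0.563 sd [0.54 0.72 0.97] [0.11 0.12 0.08]
feet z mm ++ +- -+ -- [7.58 6.42 5.32 4.16]
t 18.35 F [ 0.69  0.6  -5.4 ] P [0.4712 0.1652 0.2765] op 0.177
planar, case axes mm [-1.82  3.41] yaw 1.01 rms 0.599 world [-1.01  3.74]
```

View pics/s16b.png

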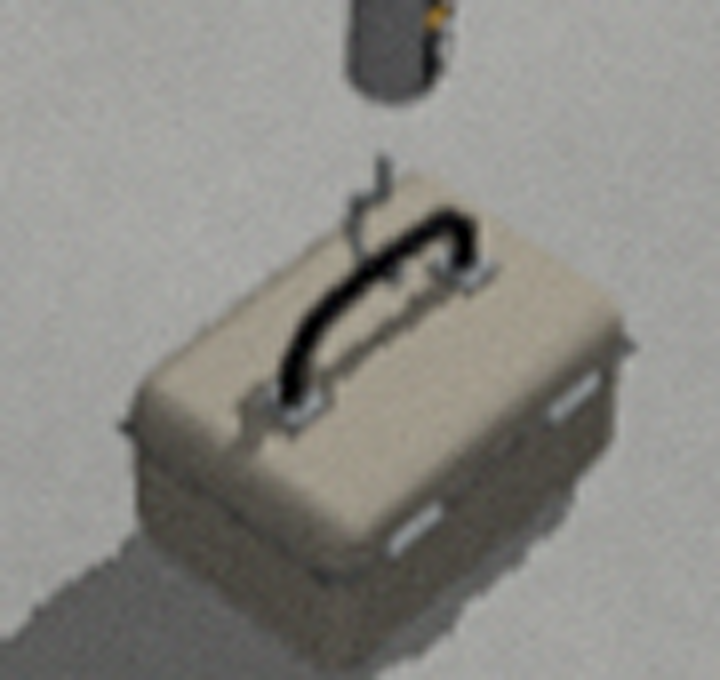

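```bash
cat > hang.py <<'E'
from pose import *
# features: (local point, px in s15)
def feats(ref):
    f,cx,cy,T=K('scene'); 
    P=[((125,428),(-.047,-.064,.055)),((625,362),(.047,.064,.055)),((410,542),(.046,-.037,.062)),((568,410),(.046,.033,.062)),((295,415),(.003,-.037,.077)),((465,282),(.003,.037,.077)),((345,585),(.045,-.065,.055)),((610,395),(.045,.06,.05))]
    return [(np.array(a)/8+[300,130],np.array(b)) for a,b in P]
def hang(refs,n=3,save=None,curs=None,s=6):
    ref=gray([cv2.imread(f'pics/{r}.png') for r in refs]).astype(np.float32)
    if curs: ims=[cv2.imread(f'pics/{c}.png') for c in curs]
    else:
        ims=[capture('scene')[:,:,::-1] for _ in range(n)]
        for i,im in enumerate(ims):
            if save: cv2.imwrite(f'pics/{save}{i}.png',im)
    cur=gray(ims).astype(np.float32)
    L=[];fl=[]
    for c,l in feats(ref):
        x0,y0=np.round(c).astype(int)-s; t=ref[y0:y0+2*s+1,x0:x0+2*s+1]
        W=np.eye(2,3,dtype=np.float32);W[0,2]=x0;W[1,2]=y0-.7
        try: cc,W=cv2.findTransformECC(t,cur,W,cv2.MOTION_TRANSLATION,(3,200,1e-5),None,3)
        except cv2.error: continue
        if cc<.9: print('low',cc,l);continue
        L.append(l);fl.append((W[0,2]-x0,W[1,2]-y0))
    L=np.array(L);fl=np.array(fl);f,cx,cy,T=K('scene');piv=np.array([0,0,.108])
    def pr(x):
        w=(Ro.from_rotvec(x[3:]).apply(L-piv)+piv+x[:3])@R0.T+C0
        c=w@T[:3,:3].T+T[:3,3]; return np.c_[cx+f*c[:,0]/c[:,2],cy+f*c[:,1]/c[:,2]]
    p0=pr(np.zeros(6))
    r=least_squares(lambda x:np.r_[(pr(x)-p0-fl).ravel()/.1,x[:2]/.001],np.zeros(6),loss='soft_l1',x_scale=[.001]*3+[.02]*3)
    x=r.x;sd=np.sqrt(np.diag(np.linalg.inv(r.jac.T@r.jac)))
    feet=np.array([[.035,.055,0],[.035,-.055,0],[-.035,.055,0],[-.035,-.055,0]]);w=Ro.from_rotvec(x[3:]).apply(feet-piv)+piv+x[:3]
    print('flow',fl.round(2).tolist());print('res',(pr(x)-p0-fl).round(2).tolist())
    print('pivot mm',(x[:3]*1e3).round(2),'rot',np.degrees(x[3:]).round(2),'sd',(sd[:3]*1e3).round(2),np.degrees(sd[3:]).round(2),'feet ++ +- -+ --',(w[:,2]*1e3).round(2))
    if not curs:
        st=bot.read_state();print('t',st['time_s'],'F',st['force'].round(2),'P',st['position'].round(4),'op',round(st['opening'],3))
E
python3 - <<'E'
from hang import *
hang(['s15'],curs=['s16'])
E
```

```text
flow [[0.52, -0.36], [0.54, -1.74], [0.51, -1.1], [0.82, -1.94], [-0.08, -0.43], [-0.16, -1.09], [0.58, -1.23], [0.71, -1.74]]
res [[-0.07, 0.18], [0.06, -0.04], [-0.04, -0.09], [-0.33, 0.32], [0.25, -0.43], [0.33, -0.21], [-0.0, 0.24], [-0.04, 0.02]]
pivot mm [-1.04 -0.15  3.23] rot [ 1.09 -1.73  0.15] sd [0.79 0.83 1.33] [0.33 0.64 0.16] feet ++ +- -+ -- [5.4  3.32 3.28 1.2 ]
```

>>> play_rows(fingers=[255,255,255,255,255,255,255,255], linear=[[0,0,-0.5],[0,0,-1],[0,0,-1.5],[0,0,-2],[0,0,-2],[0,0,-2],[0,0,-2],[0,0,-2]], rot=[[0,0,0],[0,0,0],[0,0,0],[0,0,0],[0,0,0],[0,0,0],[0,0,0],[0,0,0]])

```text
time_s: 19.2
position: [0.4713, 0.1653, 0.2785]
tcp_rot: [[0.226, 0.974, -0.0], [0.974, -0.226, -0.0], [-0.0, -0.0, -1.0]]
force: [-0.1, 0.3, -6.2]
opening: 0.182
```

Run:
```python
from hang import *
hang(['s15'],4,'s17_');snap('top','t17')
hang(['s16'],curs=['s17_0','s17_1','s17_2','s17_3'])
crop('s17_0','s17b',300,130,390,215,8)
crop('t17','t17b',160,230,270,315,7)
```

```text
flow [[0.46, -0.84], [0.61, -2.23], [0.65, -1.65], [0.87, -2.4], [0.02, -1.17], [-0.08, -1.72], [0.59, -1.64], [0.78, -2.24]]
res [[-0.03, 0.12], [0.06, -0.05], [-0.12, -0.07], [-0.31, 0.28], [0.19, -0.24], [0.3, -0.12], [0.03, 0.13], [-0.05, 0.03]]
pivot mm [-0.8  -0.37  5.56] rot [ 0.97 -1.71  0.19] sd [0.73 0.81 1.27] [0.29 0.48 0.17] feet ++ +- -+ -- [7.6  5.75 5.5  3.65]
t 19.4 F [-1.54 -0.05 -5.59] P [0.4713 0.1652 0.2785] op 0.181
flow [[-0.1, -0.4], [0.08, -0.34], [0.11, -0.44], [-0.09, -0.42], [0.18, -0.58], [0.05, -0.48], [0.13, -0.37], [0.05, -0.38]]
res [[0.08, -0.04], [-0.05, -0.04], [0.01, -0.0], [0.16, 0.01], [-0.09, 0.11], [-0.01, 0.05], [-0.01, -0.08], [-0.03, 0.0]]
pivot mm [ 0.45 -0.24  2.22] rot [-0.3   0.09  0.18] sd [0.64 0.77 1.19] [0.23 0.3  0.14] feet ++ +- -+ -- [1.88 2.46 1.99 2.57]
```

View pics/s17b.png

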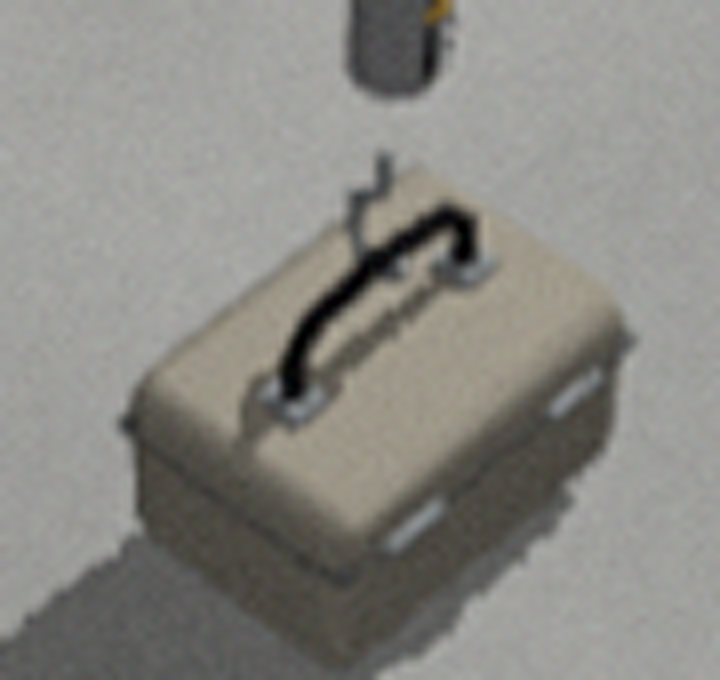

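View pics/t17b.png

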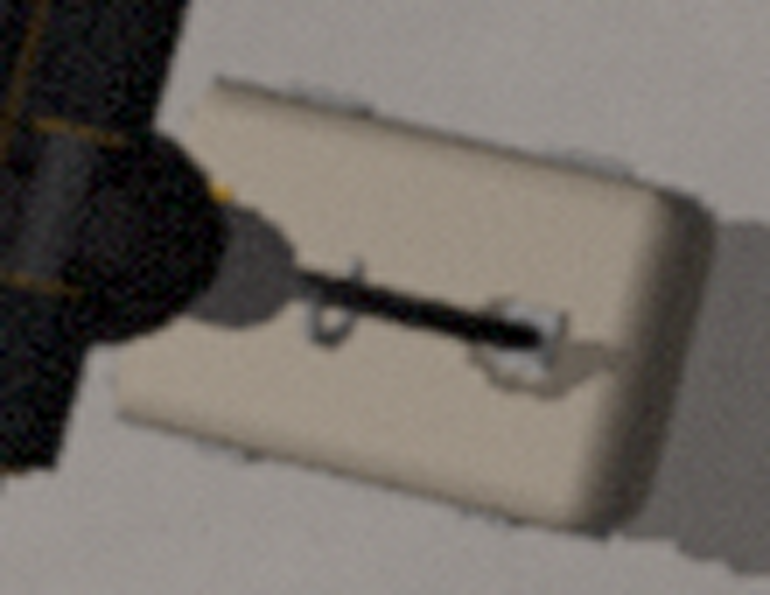

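>>> play_rows(fingers=[255,255,255,255,255,255,255,255,255,255,255,255,255,255,255,255,255,255], linear=[[0,0,0],[0,0,0],[0,0,0],[0,0,0],[0,0,0],[0,0,0],[0,0,0],[0,0,0],[0,0,0],[0,0,0],[0,0,0],[0,0,0],[0,0,0],[0,0,0],[0,0,0],[0,0,0],[0,0,0],[0,0,0]], rot=[[0,0,0],[0,0,0],[0,0,0],[0,0,0],[0,0,0],[0,0,0],[0,0,0],[0,0,0],[0,0,0],[0,0,0],[0,0,0],[0,0,0],[0,0,0],[0,0,0],[0,0,0],[0,0,0],[0,0,0],[0,0,0]])

```text
time_s: 21.25
position: [0.4713, 0.1653, 0.2786]
tcp_rot: [[0.226, 0.974, -0.0], [0.974, -0.226, 0.0], [0.0, -0.0, -1.0]]
force: [-0.6, -0.9, -6.7]
opening: 0.181
```

Run:
```python
from hang import *
hang(['s17_0','s17_1','s17_2','s17_3'],3,'s18_');snap('top','t18')
import hang as H
# offset vs original rest: shift features pixels to s7 positions: original = s15 minus displacement
o=np.array([(-.0,0)])
import cv2
# refs at original positions
P=[((130,262+160),(-.047,-.064,.055)),((627,185+160),(.047,.064,.055)),((418,367+160),(.046,-.037,.062)),((575,235+160),(.046,.033,.062)),((300,240+160),(.003,-.037,.077)),((468,105+160),(.003,.037,.077)),((337,415+160),(.045,-.065,.055))]
H.feats=lambda r:[(np.array(a)/8+[300,130],np.array(b)) for a,b in P]
for c in (['s18_0','s18_1','s18_2'],['s17_0','s17_1','s17_2','s17_3']):hang(['s7','s8','s9'],curs=c)
print('s15 vs orig');hang(['s7','s8','s9'],curs=['s15'])
```

```text
flow [[0.01, 0.11], [-0.01, 0.11], [-0.1, 0.16], [-0.17, 0.11], [0.03, 0.04], [-0.01, 0.19], [0.13, -0.02], [-0.01, 0.13]]
res [[-0.0, 0.0], [-0.02, 0.03], [0.11, -0.1], [0.15, -0.0], [-0.02, 0.03], [-0.01, -0.06], [-0.11, 0.07], [-0.03, 0.01]]
pivot mm [-0.14  0.21 -0.53] rot [-0.18 -0.09  0.05] sd [0.6  0.69 1.09] [0.25 0.3  0.17] feet ++ +- -+ -- [-0.65 -0.3  -0.76 -0.42]
t 21.4 F [-0.32  0.57 -6.37] P [0.4713 0.1653 0.2785] op 0.181
flow [[-0.44, 0.31], [0.18, -0.34], [-0.2, -0.14], [0.45, -0.64], [-0.69, -0.11], [-0.51, -0.14], [-0.43, 0.02]]
res [[0.13, 0.05], [-0.09, -0.05], [-0.2, -0.04], [-0.56, 0.29], [0.14, 0.07], [0.24, -0.07], [0.01, -0.1]]
pivot mm [ 0.36 -3.38  3.76] rot [ 0.62 -1.52 -0.42] sd [0.95 1.22 1.86] [0.32 0.38 0.23] feet ++ +- -+ -- [5.33 4.14 3.48 2.28]
flow [[-0.46, 0.31], [0.22, -0.33], [-0.2, -0.16], [0.41, -0.62], [-0.71, -0.12], [-0.56, -0.08], [-0.44, 0.07]]
res [[0.15, 0.06], [-0.1, -0.03], [-0.21, -0.03], [-0.51, 0.29], [0.15, 0.07], [0.3, -0.12], [0.01, -0.16]]
pivot mm [ 0.39 -3.45  3.87] rot [ 0.59 -1.61 -0.46] sd [0.99 1.28 1.93] [0.33 0.4  0.25] feet ++ +- -+ -- [5.47 4.33 3.51 2.37]
s15 vs orig
flow [[-0.9, 1.23], [-0.46, 1.95], [-0.75, 1.52], [-0.49, 1.81], [-0.64, 1.16], [-0.49, 1.88], [-0.99, 1.64]]
res [[0.34, 0.01], [-0.05, 0.03], [-0.08, 0.0], [-0.11, 0.02], [-0.02, 0.26], [0.08, -0.11], [0.06, -0.24]]
pivot mm [ 0.23 -1.72 -3.75] rot [-0.45 -0.2  -0.67] sd [0.91 1.14 1.78] [0.33 0.34 0.19] feet ++ +- -+ -- [-4.04 -3.19 -4.29 -3.44]
```

>>> play_rows(fingers=[255,255,255,255,255,255,255,255,255,255,255,255,255,255,255,255,255,255,255,255], linear=[[0.3,-0.3,0],[0.8,-0.8,0],[1.4,-1.4,0],[2,-2,0],[2.6,-2.5,0],[3,-2.9,0],[3.3,-3.2,0],[3.3,-3.2,0],[3.3,-3.2,0],[3.3,-3.2,0],[3.3,-3.2,0.7],[3.3,-3.2,1.4],[3.3,-3.2,2.2],[3.3,-3.2,3],[3.3,-3.2,3.8],[3.3,-3.2,4.6],[3.3,-3.2,5.4],[3.3,-3.2,6.2],[3.3,-3.2,7],[3.3,-3.2,8]], rot=[[0,0,0],[0,0,0],[0,0,0],[0,0,0],[0,0,0],[0,0,0],[0,0,0],[0,0,0],[0,0,0],[0,0,0],[0,0,0],[0,0,0],[0,0,0],[0,0,0],[0,0,0],[0,0,0],[0,0,0],[0,0,0],[0,0,0],[0,0,0]])

```text
time_s: 23.45
position: [0.4691, 0.1692, 0.2706]
tcp_rot: [[0.226, 0.974, 0.001], [0.974, -0.226, 0.0], [0.0, 0.0, -1.0]]
force: [0.1, 0.1, -5.6]
opening: 0.182
```

>>> play_rows(fingers=[255,255,255,255,255,255,255,255,255,255,255,255,255,255], linear=[[0,0,1],[0,0,3],[0,0,6],[0,0,10],[0,0,14],[0,0,18],[0,0,22],[0,0,26],[0,0,30],[0,0,34],[0,0,37],[0,0,39],[0,0,40],[0,0,40]], rot=[[0,0,0],[0,0,0],[0,0,0],[0,0,0],[0,0,0],[0,0,0],[0,0,0],[0,0,0],[0,0,0],[0,0,0],[0,0,0],[0,0,0],[0,0,0],[0,0,0]])

```text
time_s: 24.85
position: [0.4685, 0.1691, 0.2303]
tcp_rot: [[0.226, 0.974, -0.001], [0.974, -0.226, -0.0], [-0.001, -0.001, -1.0]]
force: [1.3, -0.1, -1.8]
opening: 0.182
```

Run:
```python
from hang import *
snap('scene','s19');snap('top','t19')
planar(['s7','s8','s9'],['s19']);planar(['s15'],['s19'])
s=bot.read_state();print(s['time_s'],s['position'],s['force'])
crop('s19','s19b',300,130,390,215,8)
crop('t19','t19b',160,230,270,315,7)
```

```text
planar, case axes mm [1.38 0.14] yaw -0.3 rms 0.192 world [ 1.38 -0.18]
planar, case axes mm [-0.99  4.8 ] yaw 0.17 rms 0.26 world [0.11 4.9 ]
24.95 [0.46841122 0.16913464 0.23043138] [ 0.35956401  0.3538785  -1.22971709]
```

View pics/s19b.png

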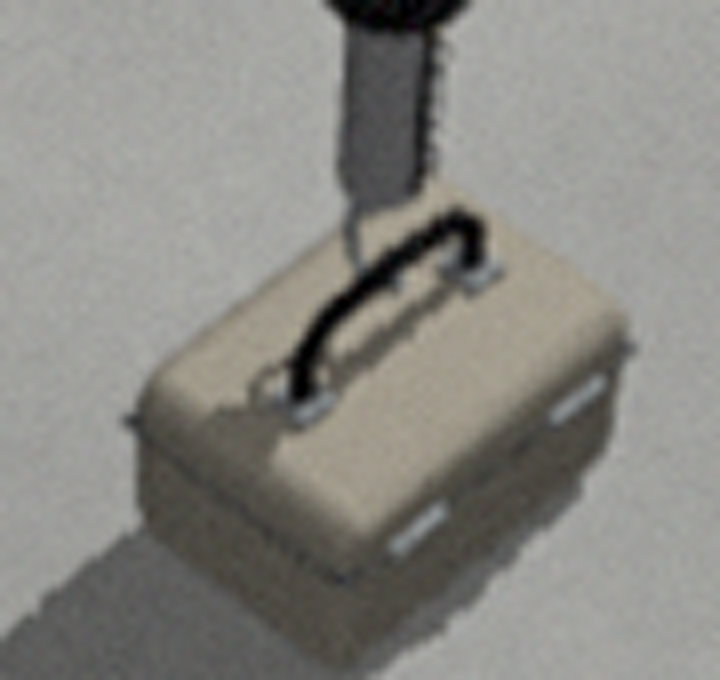

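View pics/t19b.png

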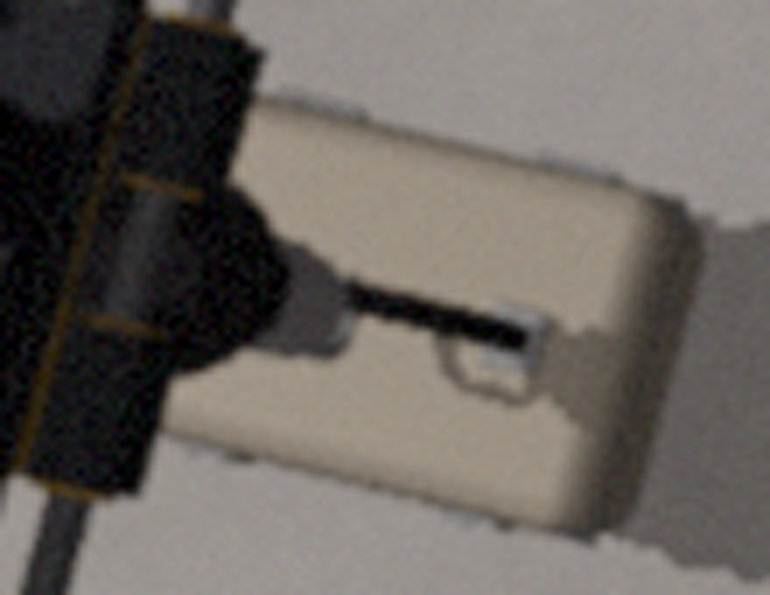

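>>> play_rows(fingers=[255,255,255,255,255,255,255,255], linear=[[0,1,0],[0,2,0.5],[0,3,1.5],[0,3,3],[0,3,4.5],[0,3,5.5],[0,3,6],[0,3,6]], rot=[[0,0,0],[0,0,0],[0,0,0],[0,0,0],[0,0,0],[0,0,0],[0,0,0],[0,0,0]])

```text
time_s: 25.75
position: [0.4717, 0.1685, 0.2244]
tcp_rot: [[0.226, 0.974, -0.0], [0.974, -0.226, -0.0], [-0.0, -0.0, -1.0]]
force: [-0.2, 0.4, -1.2]
opening: 0.178
```

Run:
```python
from hang import *
snap('scene','s20');snap('top','t20')
planar(['s7','s8','s9'],['s20']);planar(['s19'],['s20'])
s=bot.read_state();print(s['time_s'],s['position'],s['force'])
crop('s20','s20b',310,130,380,190,10)
```

```text
planar, case axes mm [1.4 0.1] yaw -0.32 rms 0.308 world [ 1.39 -0.21]
planar, case axes mm [ 0.08 -0.08] yaw 0.05 rms 0.264 world [ 0.06 -0.1 ]
25.85 [0.47184764 0.16851024 0.22453878] [-0.0914675  -0.0808203  -2.18416458]
```

View pics/s20b.png

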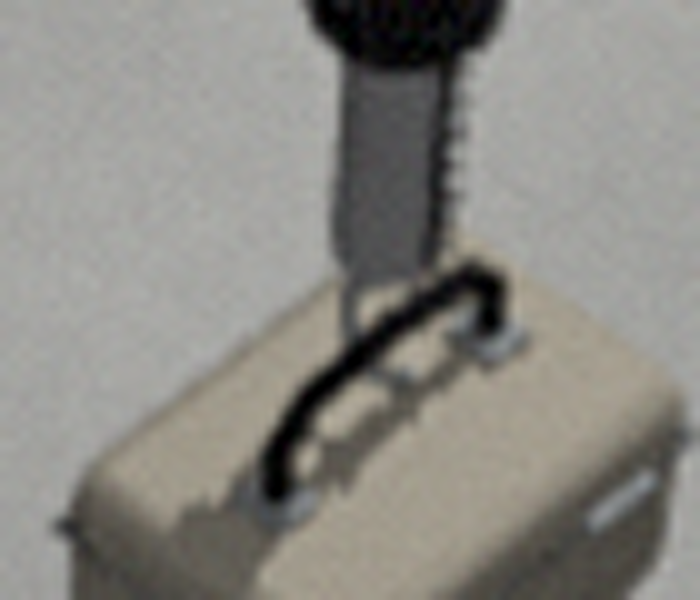

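>>> play_rows(fingers=[255,255,255,255,255,255,255,255,255,255,255,255,255,255,255,255], linear=[[0,-2,0],[0,-6,0],[0,-11,0],[0,-16,0],[0,-21,0],[0,-26,0],[0,-29,0],[0,-30,0],[0,-30,-5],[0,-30,-18],[0,-30,-36],[0,-30,-55],[0,-30,-75],[0,-30,-92],[0,-30,-104],[0,-30,-104]], rot=[[0,0,0],[0,0,0],[0,0,0],[0,0,0],[0,0,0],[0,0,0],[0,0,0],[0,0,0],[0,0,0],[0,0,0],[0,0,0],[0,0,0],[0,0,0],[0,0,0],[0,0,0],[0,0,0]])

```text
time_s: 27.45
position: [0.4441, 0.1755, 0.3307]
tcp_rot: [[0.226, 0.974, 0.005], [0.974, -0.226, 0.001], [0.002, 0.005, -1.0]]
force: [0.1, 0.5, -2.2]
opening: 0.18
```

Run:
```python
from hang import *
snap('scene','s21');snap('top','t21')
planar(['s7','s8','s9'],['s21'])
s=bot.read_state();print(s['time_s'],s['position'],s['force'],s['opening'])
a=np.radians(-13);y=np.array([np.cos(a),np.sin(a),0]);z=np.array([0,0,-1.]);x=np.cross(y,z)
d=(np.array([.4649,-.2317,.3275])-s['position'])*1000
print([(d@v).round(1) for v in(x,y,z)])
p=s['position']
print(proj('scene',p+[0,0,.0165-.153]),proj('top',p+[0,0,.0165-.153]))
crop('s21','s21b',290,60,390,210,5)
```

```text
planar, case axes mm [1.26 0.43] yaw -0.29 rms 0.188 world [1.32 0.13]
27.55 [0.44260723 0.1752118  0.32853224] [ 0.15162397  0.07745202 -1.58327733] 0.1807330581767023
[np.float64(-391.5), np.float64(113.3), np.float64(1.0)]
[340.0717936  129.27591008] [184.61339664 286.45232772]
```

View pics/s21b.png

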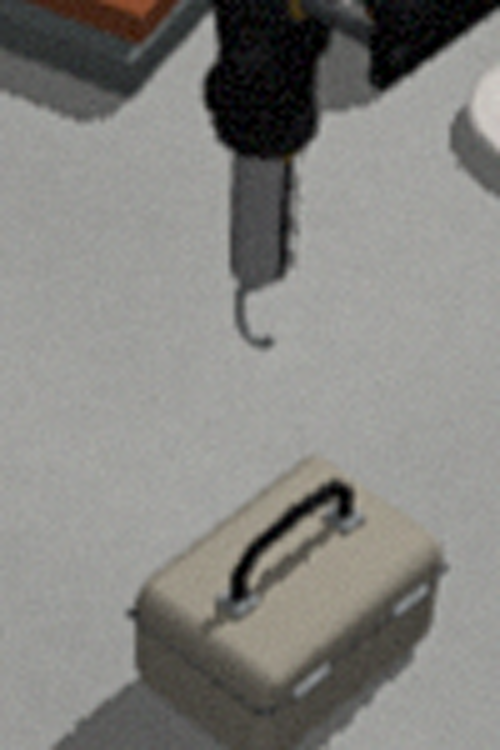

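>>> play_rows(fingers=[255,255,255,255,255,255,255,255,255,255,255,255,255,255,255,255,255,255,255], linear=[[-6,2,0],[-20,6,0],[-42,12,0],[-70,20,0],[-100,29,0],[-130,38,0],[-160,46,0],[-190,55,0],[-220,64,0],[-250,72,0],[-280,81,0],[-310,90,0],[-338,98,0],[-360,104,0],[-376,109,1],[-387,112,2],[-391.4,113.6,2],[-391.4,113.6,2],[-391.4,113.6,2]], rot=[[0,0,-1],[0,0,-2],[0,0,-4],[0,0,-6],[0,0,-8],[0,0,-10],[0,0,-13],[0,0,-16],[0,0,-19],[0,0,-22],[0,0,-25],[0,0,-27],[0,0,-29],[0,0,-31],[0,0,-32],[0,0,-33],[0,0,-33],[0,0,-33],[0,0,-33]])

```text
time_s: 29.45
position: [0.4645, -0.2309, 0.326]
tcp_rot: [[-0.341, 0.94, -0.001], [0.94, 0.341, 0.001], [0.002, -0.001, -1.0]]
force: [-0.1, -0.1, -1.3]
opening: 0.18
```

Run:
```python
from h import *
snap('top','t22');snap('scene','s22')
s=bot.read_state();print(s['time_s'],s['position'],s['tcp_rot'].round(3),s['force'],s['opening'])
crop('t22','t22b',380,160,540,280,5)
crop('s22','s22b',150,120,330,300,4)
```

```text
29.55 [ 0.46463249 -0.23079656  0.32642015] [[-0.341  0.94  -0.   ]
 [ 0.94   0.341  0.001]
 [ 0.001 -0.    -1.   ]] [ 0.21041856  0.78255949 -2.17820028] 0.18197099795542016
```

View pics/t22b.png

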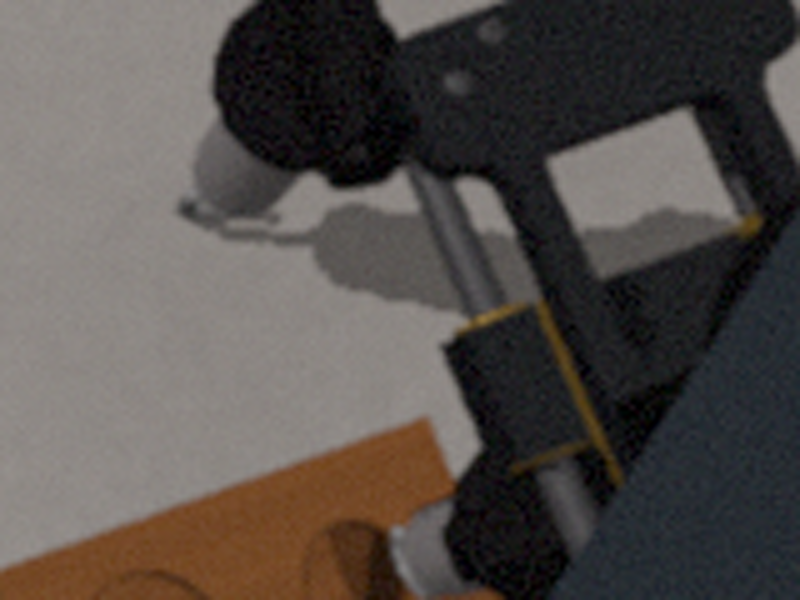

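View pics/s22b.png

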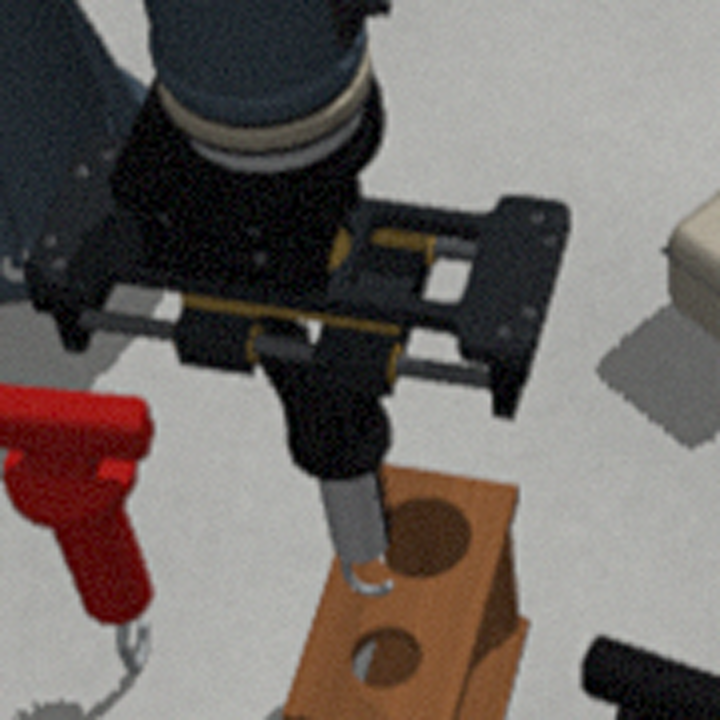

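>>> play_rows(fingers=[255,255,255,255,255,255,255,255,255,255,255,255,255,255], linear=[[-0.5,0,3],[-0.5,0,12],[-0.5,0,26],[-0.5,0,42],[-0.5,0,58],[-0.5,0,74],[-0.5,0,90],[-0.5,0,106],[-0.5,0,122],[-0.5,0,138],[-0.5,0,152],[-0.5,0,163],[-0.5,0,168],[-0.5,0,168]], rot=[[0,0,0],[0,0,0],[0,0,0],[0,0,0],[0,0,0],[0,0,0],[0,0,0],[0,0,0],[0,0,0],[0,0,0],[0,0,0],[0,0,0],[0,0,0],[0,0,0]])

```text
time_s: 30.95
position: [0.4646, -0.2318, 0.1578]
tcp_rot: [[-0.341, 0.94, -0.001], [0.94, 0.341, 0.001], [0.001, -0.001, -1.0]]
force: [0.1, 0.7, -1.6]
opening: 0.182
```

Run:
```python
from h import *
snap('top','t23');snap('scene','s23')
s=bot.read_state();print(s['time_s'],s['position'],s['force'],s['opening'])
crop('s23','s23b',150,180,330,315,4)
```

```text
31.05 [ 0.46524998 -0.23234844  0.15886714] [-0.59355178 -0.44063265 -1.54224688] 0.1804662521546234
```

View pics/s23b.png

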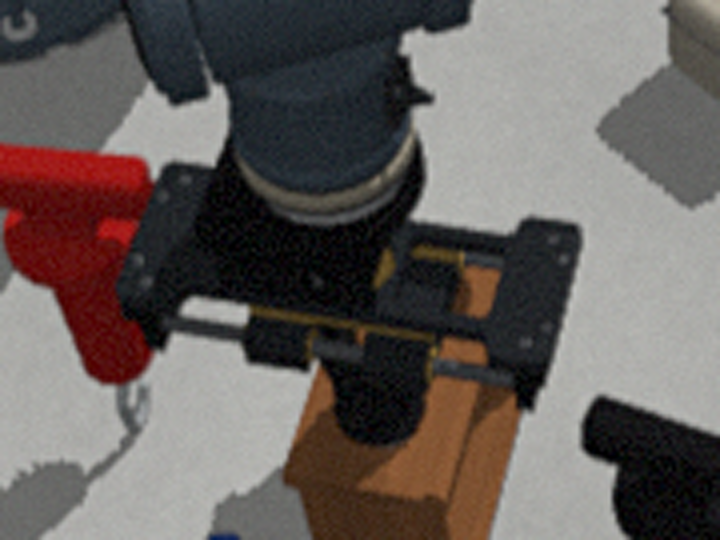

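>>> play_rows(fingers=[255,255,255,255,255,255], linear=[[0,0,2],[0,0,4],[0,0,5.5],[0,0,6.5],[0,0,6.5],[0,0,6.5]], rot=[[0,0,0],[0,0,0],[0,0,0],[0,0,0],[0,0,0],[0,0,0]])

```text
time_s: 31.65
position: [0.4649, -0.2321, 0.152]
tcp_rot: [[-0.341, 0.94, -0.0], [0.94, 0.341, 0.0], [0.0, -0.0, -1.0]]
force: [-0.1, 0.0, -1.5]
opening: 0.182
```

Not touching yet; a bit lower in small steps.

>>> play_rows(fingers=[255,255,255,255,255], linear=[[0,0,0.4],[0,0,0.8],[0,0,0.8],[0,0,0.8],[0,0,0.8]], rot=[[0,0,0],[0,0,0],[0,0,0],[0,0,0],[0,0,0]])

```text
time_s: 32.15
position: [0.465, -0.2322, 0.1515]
tcp_rot: [[-0.341, 0.94, 0.0], [0.94, 0.341, -0.0], [-0.0, 0.0, -1.0]]
force: [-0.3, 0.1, 1.5]
opening: 0.181
```

Run:
```python
from h import *
F=[]
for i in range(4):
    capture('scene');s=bot.read_state();F.append(s['force'])
print(np.mean(F,0),s['position'],s['time_s'])
```

```text
[-0.19164918  0.74462073  2.24023502] [ 0.4650582  -0.23219728  0.15149504] 32.35
```

>>> play_rows(fingers=[190,150,100,50,0,0,0,0], linear=[[0,0,0],[0,0,0],[0,0,0],[0,0,0],[0,0,0],[0,0,0],[0,0,0],[0,0,0]], rot=[[0,0,0],[0,0,0],[0,0,0],[0,0,0],[0,0,0],[0,0,0],[0,0,0],[0,0,0]])

```text
time_s: 33.15
position: [0.4649, -0.2321, 0.1513]
tcp_rot: [[-0.341, 0.94, 0.0], [0.94, 0.341, -0.0], [-0.0, 0.0, -1.0]]
force: [1.0, 0.5, 0.3]
opening: 0.806
```

>>> play_rows(fingers=[0,0,0,0,0,0,0,0,0,0,0,0,0,0], linear=[[0,0,-5],[0,0,-20],[0,0,-45],[0,0,-75],[0,0,-110],[0,0,-140],[0,0,-150],[30,0,-150],[70,0,-150],[110,0,-150],[150,0,-150],[180,0,-150],[200,0,-150],[200,0,-150]], rot=[[0,0,0],[0,0,0],[0,0,0],[0,0,0],[0,0,0],[0,0,0],[0,0,0],[0,0,0],[0,0,0],[0,0,0],[0,0,0],[0,0,0],[0,0,0],[0,0,0]])

```text
time_s: 34.55
position: [0.3946, -0.0417, 0.3005]
tcp_rot: [[-0.344, 0.939, -0.003], [0.939, 0.344, 0.002], [0.002, -0.002, -1.0]]
force: [-0.2, -0.5, -1.1]
opening: 0.998
```

Run:
```python
from h import *
snap('top','t24');snap('scene','s24')
s=bot.read_state();print(s['time_s'],s['position'],s['force'],s['opening'])
crop('s24','s24b',200,220,350,345,5)
```

```text
34.65 [ 0.39675283 -0.0441447   0.30101148] [-0.50723309 -0.35449868 -0.71467825] 0.9985669491890787
```

View pics/s24.png

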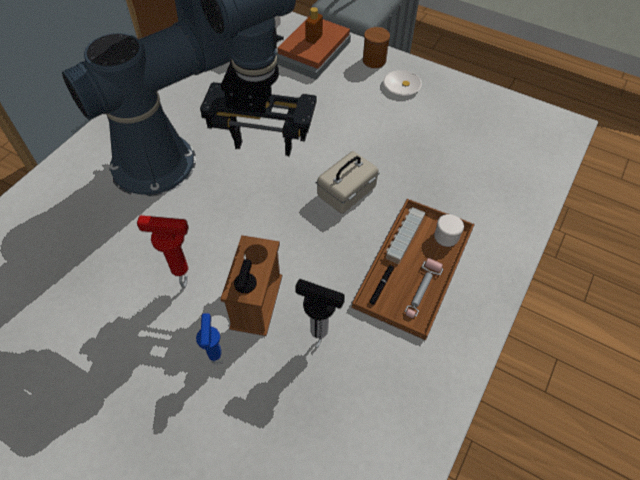

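View pics/s24b.png

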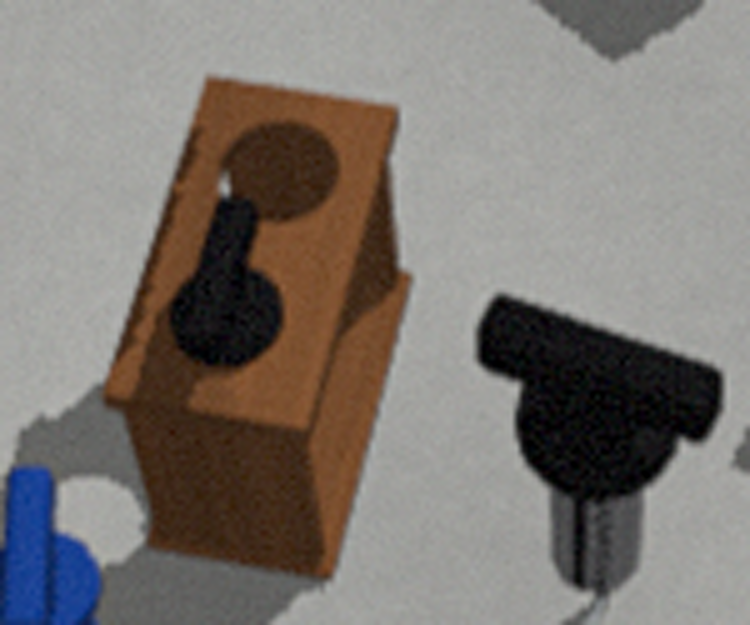

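View pics/t24.png

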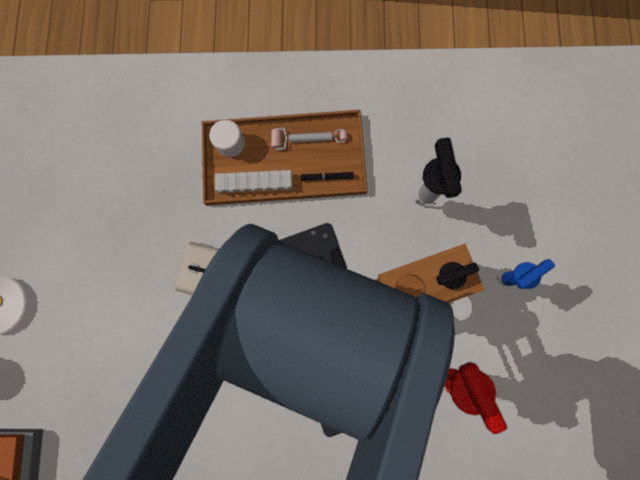

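Run:
```python
from pose import *
planar(['s0'],['s24'])
s=bot.read_state();print(s['time_s'],s['qvel'].round(2))
print(bot.hand_in())
```

```text
planar, case axes mm [ 1.59 -0.35] yaw -0.27 rms 0.266 world [ 1.47 -0.7 ]
34.65 [-1.13  0.75 -1.33 -0.04 -0.06 -0.  ]
the job is handed in; nothing more can be done
None
```

The job is handed in at about 35 s. I weighed the case, set it back down, unhooked it and hung the scale in its hole again.

- **First lift:** The case hung about 2.5° off level, so I lowered it again. That moved it about 5 mm. I left the hook about 3–4 mm to +y of the handle's middle and lifted again.
- **Weighing:** It hung free and still for a little over 2 s, with the feet estimated 3.5–7.5 mm up (about ±1.3 mm). A raise of 2 mm moved every tracked point on the case by the same amount, which confirms it hung free. It was still tilted about 2°, because the weight seems to sit slightly off-centre. The wrist force suggests about 0.5 kg.
- **Setting down:** I moved the hanging case back sideways before lowering it. It stands about 1.6 mm and 0.3° from where it started.
- **Last checks:** The final pictures show the scale hanging in its hole as at first and the tray things where they were. The gripper was clear of everything.
- **Uncertain:** The camera estimates of tilt and height disagreed with each other by about 1–2 mm and 0.5–1°. Pressing the cap onto the holder took about 2–4 N before I let go.

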